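Pack the sold bead tubes and order their labels

ROBOT

A 6-joint arm with a two-finger parallel gripper is mounted at the origin on the work surface. World frame = base frame: x ahead of the robot, y to its left, z up, the work surface at z = 0. Lengths are in m, angles in degrees, forces in N, time in s.
With the tool pointing down it reaches from about 0.3 to 0.875 m from the base axis. Payload 6.4 kg.
Tool frame: the origin (TCP) lies at the very end of the fingers, on their centre line; the grasp point (between the pads) lies env.grip_point_offset behind it (env.grip_point_offset is the distance from the TCP to the grasp point, in m); x points along the fingers, z is the direction in which the jaws open and shut, and the axes are right-handed (so a half turn about x gives the same grasp; the last joint's range is limited). The gripper opens to 88 mm and grips with 3 to 60 N. Pads are 18 mm wide; open, the fingers measure 123 mm over their backs; the gripper's body (75 mm by 187 mm) begins 45 mm behind the grasp point.
Start: joints at [-80.804, 10.359, 92.074, -0, 77.567, -11.82], TCP at [0.206, -0.537, 0.239] pointing down, gripper open.
Joint ranges: [-171.53, 171.53], [-51.25, 118.39], [17.06, 147.69], [-65.23, 245.23], [0, 150.52], [-178.68, 178.68]. Speed limits (degrees/s): [147.25, 147.25, 172.46, 180, 180, 180].

INTERFACE

Orientations are given as a 3x3 rotation matrix whose columns are the frame's x, y, z axes.
In Python, from rig import env gives the robot as it stands.
- The arm moves only by the tool servo_tool, never from a script. Its argument "series" is a list of rows, each a list of 5 numbers: the shift along the world's x, y, z in cm, then the turn about the world's z in rad, then the finger opening in cm, from 0 to 8.81. In form: [[x, y, z, twist, gripper], ...]. A call has 1 to 10 rows; each row shifts and turns the commanded pose from where the row before left it; what a row does not reach is not made up. A row lasts 1/8 s, in which the tool goes at most 62.5 mm and 10.7 degrees, less where a joint would pass 70% of its speed; a pose out of reach is approached as far as the arm can. A call is refused whole if a number of a shift passes 6.25 or a number of a turn 0.188, either way. A call with a gripper value outside its range is refused whole. The fingers move at their own pace and stop on an object; "force" is the grip in N (left out, the last holds). Time passes only in rows, so rows that do not move let the fingers close. It gives the time, the measured TCP pose, the force and the opening at its end, in the units of the state.
- env.observe(): the state, without advancing time (a new reading comes with each control period).
- env.capture(name): name is "scene" or "top" or "wrist"; returns (picture, depth): 400x640x3 uint8, red, green, blue; 400x640 float32, m along the optical axis (not along the pixel's ray), 0 where there is no reading.
- env.camera_params(name): a dict with "K" (3x3 intrinsics, pixels), "k1" (the pictures are not rectified: a ray, as slopes to the right and down, at radius r is drawn at 1 + k1 r^2 times it, then the intrinsics apply), "rvec" (rotation vector, rad) and "tvec" (3), from world to camera coordinates, as OpenCV has them; the wrist camera has in their place "mount" (4x4, takes a point from camera to tool coordinates, whose origin is the TCP and whose axes are the tool frame's). Camera axes: x right, y down, z forward; pixel columns grow to the right and rows downward; lengths in m; the calibration is good to about 2 mm. A picture is of the moment at which its call begins: read the wrist's pose just before it. camera_params takes no time and is no camera call.
- env.sign_off(): hands the job in, once; it reports no verdict.
Trained networks look in the newest picture that a camera, given by its name, has taken for a name from the list of things; names that differ only in an ending like _2 or _b are one class to them, and where a whole thing is asked for, a point or a joint stands for the part that bears it (a point fixed in the world has none). Each returns a list of dicts, best first, with "p" (0 to 1); they miss things now and then, are a little off and sometimes report something else, mostly with a low value. They report only what shows in the picture. A call takes as long as a camera call. They do not tell look-alikes from the thing itself.
- env.regions_of(camera, query): "mask" (400x640 bool, what is visible of it) and "rect" ([left, top, right, bottom] as shares, 0 to 1, of the picture: columns of its width, rows of its height, round what is visible of it).
- env.mark_of(camera, query): "at" ([column, row] as shares, 0 to 1, of the picture: columns of its width, rows of its height: a listed point, or the origin of a listed thing).
The state is a dict: "time_s": time; "q": joint angles; "qd": joint speeds; "tau": joint torques, N m; "ee_pos": TCP position; "orientation": TCP orientation; "contact_force": force on the tool from outside, world axes, zero at the start; "wrist_torque": the same for the moment, N m; "finger_gap": finger opening in m.
Only numpy, scipy, OpenCV 4.12 (cv2) and the standard library are available. Lean on these libraries where they do the work, as an engineer would, in place of code of your own. Each camera call takes 0.05 s, during which the arm holds its last target.

TASK

The orange-capped bead tubes in the black pocket tray are sold: pack every one of them in the cardboard carton, and put the blue-capped ones away in the grey bin on the turntable. For their labels, roll the label printer's copies wheel until its window squarely shows how many orange-capped tubes there are, then press the green print key all the way down, and leave the wheel at that number and the other things on the turntable and the board as they are.

Things in the scene. Friction and masses are not known exactly. Their poses are not given: they have to be found in the camera images.
- orange1: A square clear-plastic bead tube with an orange cap and orange beads, 70 long x 22 x 22, 20 to 45 g; origin at its centre, x along its length towards the cap. Does not roll. At the start it lies flat in a pocket of the tray, its length along the tray's x
- orange2: A square clear-plastic bead tube with an orange cap and orange beads, 70 long x 22 x 22, 20 to 45 g; origin at its centre, x along its length towards the cap. Does not roll. At the start it lies flat in a pocket of the tray, its length along the tray's x
- orange3: A square clear-plastic bead tube with an orange cap and orange beads, 70 long x 22 x 22, 20 to 45 g; origin at its centre, x along its length towards the cap. Does not roll. At the start it lies flat in a pocket of the tray, its length along the tray's x
- orange4: A square clear-plastic bead tube with an orange cap and orange beads, 70 long x 22 x 22, 20 to 45 g; origin at its centre, x along its length towards the cap. Does not roll. At the start it lies flat in a pocket of the tray, its length along the tray's x; may be absent
- orange5: A square clear-plastic bead tube with an orange cap and orange beads, 70 long x 22 x 22, 20 to 45 g; origin at its centre, x along its length towards the cap. Does not roll. At the start it lies flat in a pocket of the tray, its length along the tray's x; may be absent
- blue1: A square clear-plastic bead tube with a blue cap and blue beads, 70 long x 22 x 22, 20 to 45 g; origin at its centre, x along its length towards the cap. Does not roll. At the start it lies flat in a pocket of the tray, its length along the tray's x
- blue2: A square clear-plastic bead tube with a blue cap and blue beads, 70 long x 22 x 22, 20 to 45 g; origin at its centre, x along its length towards the cap. Does not roll. At the start it lies flat in a pocket of the tray, its length along the tray's x; may be absent
- tray: Black pocket tray that stays put, 176 (x) x 210 (y), 12 high. Origin at the centre of its underside, z up. Eight pockets 74 (x) x 25 (y), centred at x = -42 and +42, y = -75, -25, +25 and +75; pocket floor 4 above the board, the lands between the pockets 12 above it, so a tube stands 14 proud of the lands and there is 28 between neighbouring tubes
- carton: Open brown cardboard mailing carton that stays put, outside 180 (x) x 190 (y) x 50 high, walls and floor 4 thick. Origin at the centre of its underside, z up
- bin: Loose open grey plastic storage bin, 0.35 kg, standing on the turntable; outside 100 (x) x 165 (y) x 45 high, walls and floor 4 thick. Origin at the centre of its underside, z up
- turntable: White round plastic turntable, 340 across, its top 26 above the board; the platter turns on a stiff bearing (about 0.15 N m). Origin on the axis at board level, z up; this is its foot, which stays put
- printer: White label printer that stays put, 190 deep (x) x 230 wide (y). Front (-x) half: a flat control deck 70 high with the copies wheel, its window and the print key; rear (+x) half: the roll housing 110 high, beginning 45 behind the wheel's axle. Origin at the centre of its underside, z up
- wheel_axle (a point): Centre of the knurled copies wheel, fixed in the printer, 56 above the board. The wheel is a black ribbed disc, 60 across and 16 wide along printer y (its axle), that stands 16 proud of the deck through a slot, so its rim can be rolled, or its two faces pinched, from above; the nearest raised part, the window hood, begins 30 to the -y side of the wheel's face
- copies (a joint): Angle of the copies wheel, rad: the window shows digit k squarely at k x 0.6283 (0 to 9, with end stops just beyond). It grows as the wheel's top is pushed towards printer +x (to the rear). Held by friction of about 0.04 N m, no clicks; it stays where it is left
- window (a point): Middle of the window in the black hood beside the wheel, 88 above the board; the digit drum, black digits on white, turns with the wheel and shows one digit, upright as read from the printer's front
- print_key_top (a point): Centre of the top of the round green print key, 26 across, on the deck at the -y side, 92 above the board when up; pressed straight down 6 against a spring (5 N fully down), comes up by itself. Its black collar is 42 across and 12 high
- print_key (a joint): Travel of the print key, m: 0 up, 0.006 fully down
- stapler: Chrome stapler, 125 long (y), 48 high, on the turntable; not part of the job
- tape_roll: Roll of clear tape lying flat, 90 across, 24 high, on the turntable; not part of the job
- bowl: Small empty glass bowl, 84 across, 40 high, on the turntable; not part of the job
- eraser: Pink eraser block, 56 x 22 x 13, on the turntable; not part of the job
- binder_clip: Steel binder clip, 50 wide, 20 high, on the turntable; not part of the job
- mug: Blue mug, 76 across, 88 high, on the board; not part of the job
Mind the look-alikes: they are no part of the job. What is shaped like the blue1 but yellow is not meant. Leave any turquoise look-alike of the orange4 alone.

How it is judged:
By the outcome, as a careful person would: the job done as asked, in the order asked, and still so for the second after the job is handed in, with the robot touching nothing.
Of orange4, orange5, blue2 only 1 to 3 are there at a start; the rules pass over those that are not, and their reading is None.
At some moment in a run one of orange1, orange2, orange3, orange4, orange5, blue1, blue2 may be knocked a few centimetres aside while the robot is not near it.
Once in a run the grip may slacken for a moment while it holds something.
It also fails if it takes over 210 s, if anything falls off the work surface, if the arm or the gripper's body presses on something with over 40 N, if the wrist force passes 120 N, or if a joint passes its speed limit or range.

## Working session

There is one attempt and no reset: what is moved stays moved. The work goes in short steps, Python scripts to look and compute and a tool call to move; the robot and the scene stay as the last step left them, time stands still between calls to the robot, and variables do not carry over. Pictures are saved under pics/ and viewed, and the job is handed in when it is done.

Besides the shell and the picture viewer there is one more tool, called as a command line: name --pt "numbers of a row" for each row, then --argument value for the rest. servo_tool: Moves the arm, as the interface text tells. Its arguments: {"type":"object","properties":{"series":{"type":"array"},"force":{"type":"number"}},"required":["series"]}

```bash
ls; mkdir -p pics; python3 - <<'E'
from rig import env
import cv2
o=env.observe();print(o['time_s'],o['ee_pos'],o['orientation'],o['finger_gap'],env.grip_point_offset)
for n in ['scene','top','wrist']:
    p,d=env.capture(n);cv2.imwrite(f'pics/{n}0.png',p[:,:,::-1]);print(n,env.camera_params(n))
E
```

```text
pics
0.0 [ 0.20615463 -0.53620506  0.2378224 ] [[-2.69189309e-04  9.33476442e-01  3.58638619e-01]
 [ 1.69494601e-03  3.58638543e-01 -9.33474972e-01]
 [-9.99998527e-01  3.56591614e-04 -1.67873383e-03]] 0.08855491978673664 0.0187
scene {'K': array([[409.80773818,   0.        , 317.86998578],
       [  0.        , 409.80773818, 203.27175472],
       [  0.        ,   0.        ,   1.        ]]), 'k1': -0.03047595015282045, 'rvec': array([ 1.22167962,  2.51040211, -0.77103474]), 'tvec': array([ 0.3052278 , -0.32724443,  1.5088535 ])}
top {'K': array([[470.56811728,   0.        , 322.77147197],
       [  0.        , 470.56811728, 204.67003561],
       [  0.        ,   0.        ,   1.        ]]), 'k1': -0.1398836080683229, 'rvec': array([ 2.17155237, -2.16221091,  0.10147673]), 'tvec': array([0.05622188, 0.52960207, 1.4969061 ])}
wrist {'K': array([[330.10694339,   0.        , 317.17525107],
       [  0.        , 330.10694339, 200.12873696],
       [  0.        ,   0.        ,   1.        ]]), 'k1': -0.06986995746207685, 'mount': array([[-4.14459302e-04, -2.78825024e-01,  9.60341832e-01,
        -1.45900872e-01],
       [-1.22426977e-04, -9.60341893e-01, -2.78825094e-01,
         7.13854403e-02],
       [ 9.99999907e-01, -2.33133402e-04,  3.63886926e-04,
         9.78748383e-04],
       [ 0.00000000e+00,  0.00000000e+00,  0.00000000e+00,
         1.00000000e+00]])}
```

View pics/top0.png

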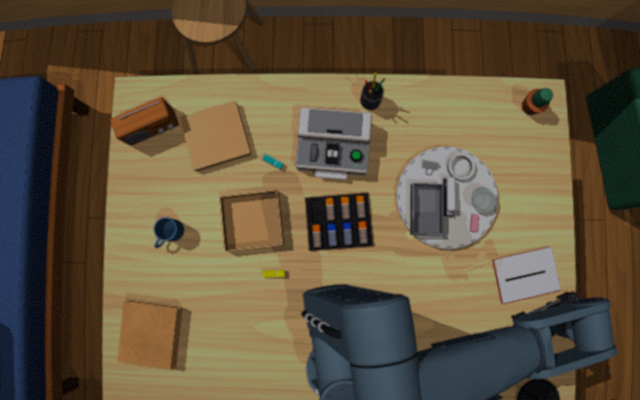

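View pics/scene0.png

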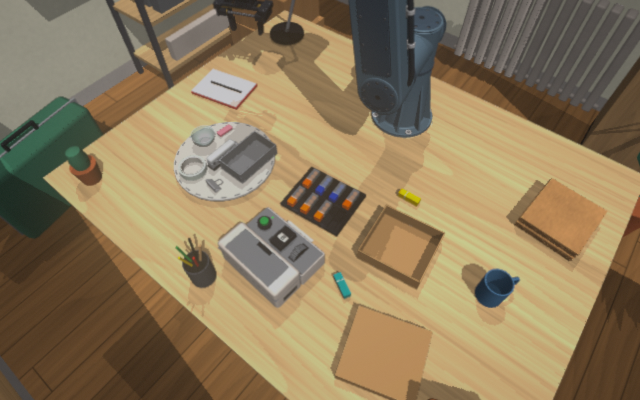

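View pics/wrist0.png

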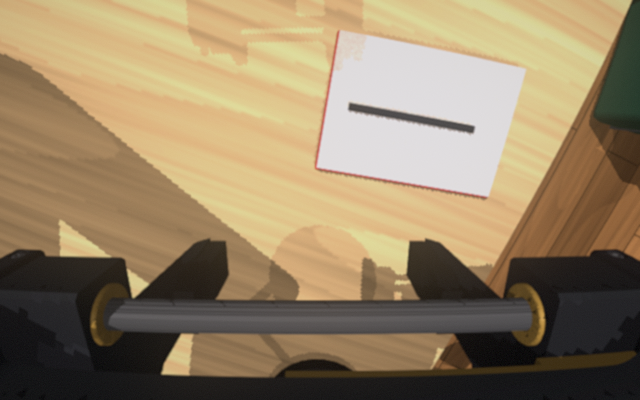

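```bash
cat > h.py <<'E'
from rig import env
import numpy as np, cv2
def cam(n,o=None):
    c=env.camera_params(n)
    if n=='wrist':
        o=o or env.observe()
        T=np.eye(4);T[:3,:3]=o['orientation'];T[:3,3]=o['ee_pos']
        M=T@c['mount'];W=np.linalg.inv(M);R=W[:3,:3];t=W[:3,3]
    else:
        R=cv2.Rodrigues(c['rvec'])[0];t=c['tvec']
    return c['K'],c['k1'],R,t
def proj(C,P):
    K,k1,R,t=C;P=np.atleast_2d(P)
    return cv2.projectPoints(P.astype(float),cv2.Rodrigues(R)[0],t,K,np.array([k1,0,0,0,0]))[0][:,0]
def rays(C,uv):
    K,k1,R,t=C
    s=cv2.undistortPoints(np.array(uv,float).reshape(-1,1,2),K,np.array([k1,0,0,0,0]))[:,0]
    d=np.c_[s,np.ones(len(s))]
    return d@R, -R.T@t     # world dirs, origin
def onz(C,uv,z):
    d,o=rays(C,uv);return o+d*((z-o[2])/d[:,2])[:,None]
def bydepth(C,uv,dep):
    d,o=rays(C,uv);return o+d*np.array(dep)[:,None]
def save(p,name,box=None,f=1):
    if box: p=p[box[1]:box[3],box[0]:box[2]]
    cv2.imwrite('pics/'+name+'.png',cv2.resize(p[:,:,::-1],None,fx=f,fy=f,interpolation=cv2.INTER_CUBIC))
E
python3 - <<'E'
from h import *
p,d=env.capture('top');np.savez('top0.npz',p=p,d=d)
save(p,'t1',(200,90,400,260),4)
save(p,'t2',(380,130,520,260),5)
C=cam('top')
for q in ['tray','carton','bin','turntable','printer','wheel_axle','window','print_key_top','orange1','blue1','stapler','eraser','bowl','tape_roll','binder_clip']:
    for r in env.mark_of('top',q)[:8]:
        uv=np.array(r['at'])*[640,400];z=d[int(uv[1]),int(uv[0])]
        print(q,round(r['p'],2),uv.round(1),onz(C,[uv],{'wheel_axle':.056,'window':.088,'print_key_top':.092,'bin':.026,'orange1':.015,'blue1':.015}.get(q,0))[0].round(4))
E
```

```text
tray 0.64 [341.1 219.7] [ 0.4826 -0.0018  0.    ]
carton 0.74 [252.9 221.1] [0.4767 0.2887 0.    ]
bin 0.6 [427.2 211.8] [ 0.5075 -0.2813  0.026 ]
bin 0.39 [313.9 234. ] [0.4344 0.0866 0.026 ]
bin 0.27 [345.7 236.3] [ 0.4274 -0.0159  0.026 ]
turntable 0.9 [445.4 198.9] [ 0.5529 -0.349   0.    ]
turntable 0.18 [359.8 207.4] [ 0.5235 -0.0634  0.    ]
printer 0.69 [332.9 143.7] [0.7373 0.0257 0.    ]
wheel_axle 0.67 [312.1 155.3] [0.6857 0.0933 0.056 ]
window 0.7 [330.8 150.1] [0.6961 0.0336 0.088 ]
window 0.68 [338.4 220.7] [0.4736 0.0096 0.088 ]
print_key_top 0.67 [170.1 230.6] [0.4391 0.5365 0.092 ]
print_key_top 0.66 [344.9 205.1] [ 0.5217 -0.0105  0.092 ]
print_key_top 0.36 [355.9 154.7] [ 0.6809 -0.0452  0.092 ]
orange1 0.6 [362.1 209.3] [ 0.5159 -0.0698  0.015 ]
orange1 0.58 [362.2 234.4] [ 0.4341 -0.0698  0.015 ]
orange1 0.57 [314.5 239.7] [0.4164 0.0849 0.015 ]
orange1 0.47 [269.9 161.6] [0.6729 0.2341 0.015 ]
orange1 0.44 [329.6 212.9] [0.5036 0.0362 0.015 ]
blue1 0.69 [349.5 236.1] [ 0.4285 -0.0286  0.015 ]
blue1 0.56 [330.3 229.9] [0.4484 0.0337 0.015 ]
blue1 0.56 [444.2 197.8] [ 0.5549 -0.3413  0.015 ]
blue1 0.55 [272.6 272.1] [0.3107 0.2199 0.015 ]
stapler 0.96 [446.3 195.6] [ 0.564  -0.3523  0.    ]
eraser 0.47 [474.4 226.6] [ 0.4608 -0.4455  0.    ]
bowl 0.8 [478.4 202.8] [ 0.5404 -0.4614  0.    ]
tape_roll 0.63 [457.6 165.6] [ 0.6658 -0.3937  0.    ]
tape_roll 0.18 [330.9 235.4] [0.431  0.0317 0.    ]
binder_clip 0.65 [429.  166.6] [ 0.6614 -0.296   0.    ]
```

View pics/t1.png

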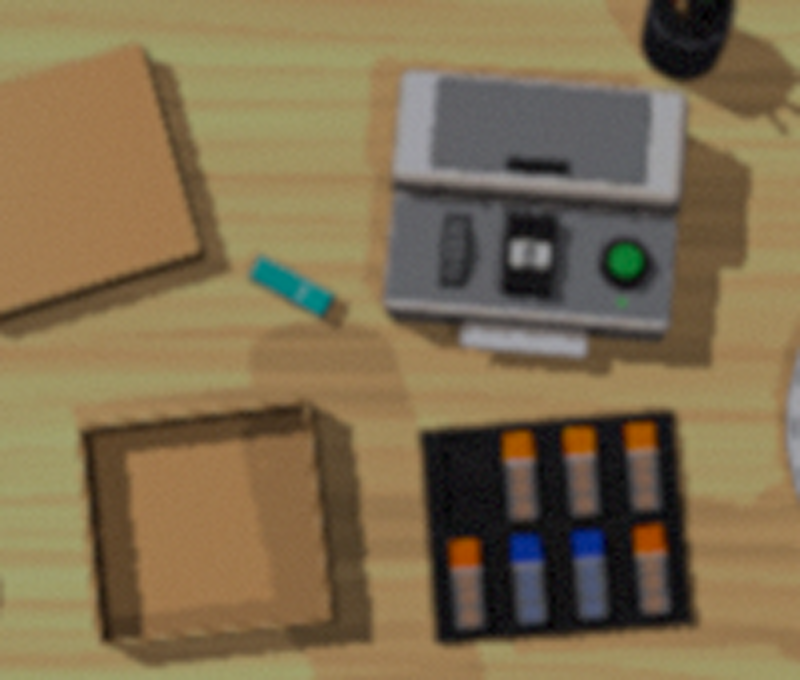

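View pics/t2.png

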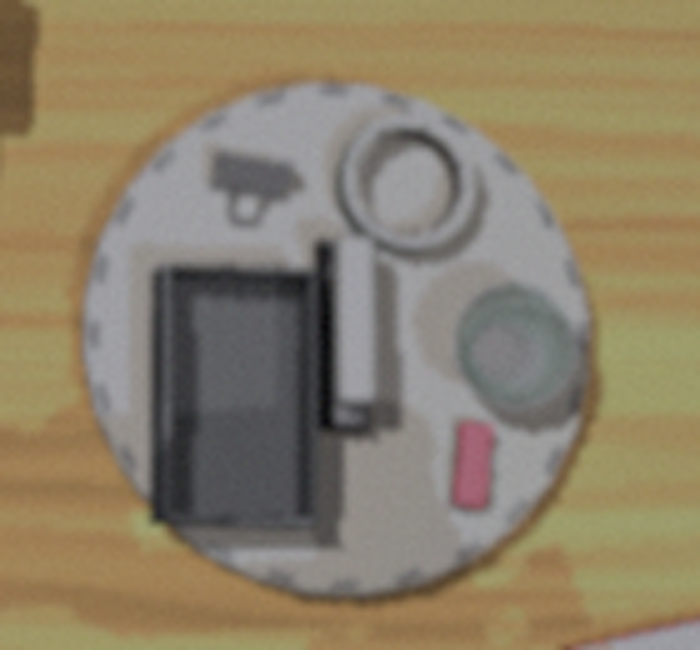

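```bash
python3 - <<'E'
from h import *
z=np.load('top0.npz');p,d=z['p'],z['d'];C=cam('top')
def rect(mask,zz):
    n,l,s,_=cv2.connectedComponentsWithStats(mask.astype(np.uint8));k=1+np.argmax(s[1:,4])
    ys,xs=np.nonzero(l==k);W=onz(C,np.c_[xs,ys],zz)[:,:2]
    return cv2.minAreaRect((W*1000).astype(np.float32)),len(xs)
roi=np.zeros(d.shape,bool);roi[185:255,298:380]=1
m=(p.max(2)<60)&roi
m=cv2.morphologyEx(m.astype(np.uint8),cv2.MORPH_CLOSE,np.ones((9,9)))
print('tray',rect(m,.012))
H=cv2.cvtColor(p,cv2.COLOR_RGB2HSV)
for nm,rg,lo,hi in [('orange',roi,5,18),('blue',roi,105,130)]:
    mm=(H[...,0]>=lo)&(H[...,0]<=hi)&(H[...,1]>190)&(H[...,2]>90)&rg
    n,l,s,c=cv2.connectedComponentsWithStats(mm.astype(np.uint8))
    for k in range(1,n):
        if s[k,4]>8: print(nm,s[k,4],c[k].round(1),onz(C,[c[k]],.026)[0,:2].round(4))
for nm,q,zz in [('carton','carton',.05),('bin','bin',.071),('printer','printer',.07)]:
    r=env.regions_of('top',q) if 0 else None
# carton / bin tops through depth
u,v=np.meshgrid(np.arange(640),np.arange(400));W=bydepth(C,np.c_[u.ravel(),v.ravel()],d.ravel()).reshape(400,640,3)
np.save('W0.npy',W)
def box(x0,x1,y0,y1,z0,z1):
    mm=(W[...,0]>x0)&(W[...,0]<x1)&(W[...,1]>y0)&(W[...,1]<y1)&(W[...,2]>z0)&(W[...,2]<z1)&(d>0)
    P=W[mm][:,:2]*1000
    return cv2.minAreaRect(P.astype(np.float32)),mm.sum(),np.median(W[mm][:,2])
print('carton',box(.35,.62,.17,.42,.035,.065))
print('bin',box(.38,.6,-.335,-.2,.055,.085))
print('printer',box(.6,.9,-.12,.2,.04,.2))
print('key',box(.64,.74,-.09,0,.085,.11))
E
```

```text
tray (((476.10955810546875, 6.115058898925781), (173.1457977294922, 206.67791748046875), 4.9191975593566895), 3320)
orange 46 [344.5 199.6] [ 0.5462 -0.0119]
orange 46 [359.5 198.4] [ 0.5504 -0.0606]
orange 44 [329.  200.6] [0.5427 0.0383]
orange 47 [362.  224.2] [ 0.4667 -0.0684]
orange 45 [315.7 227.5] [0.4554 0.0809]
blue 38 [346.6 225.2] [ 0.4632 -0.0186]
blue 41 [330.9 226.6] [0.4586 0.0319]
carton (((476.8103332519531, 290.2503356933594), (181.2928924560547, 189.94630432128906), 6.902985095977783), np.int64(389), np.float64(0.04762272428339909))
bin (((515.5647583007812, -274.2636413574219), (101.94666290283203, 166.135986328125), 88.71405029296875), np.int64(334), np.float64(0.06838758497314357))
printer (((765.7037963867188, 13.3839111328125), (251.1073455810547, 287.3466796875), 85.50464630126953), np.int64(4803), np.float64(0.08966340951972107))
key (((704.5272216796875, -45.513916015625), (69.8887710571289, 88.60762786865234), 0.002505762269720435), np.int64(193), np.float64(0.09728696575683093))
```

servo_tool --pt "2.4 5.4 1 -0.0285 8.8" --pt "2.4 5.4 1 -0.0285 8.8" --pt "2.4 5.4 1 -0.0285 8.8" --pt "2.4 5.4 1 -0.0285 8.8" --pt "2.4 5.4 1 -0.0285 8.8" --pt "2.4 5.4 1 -0.0285 8.8" --pt "2.4 5.4 1 -0.0285 3.4" --pt "2.4 5.4 1 -0.0285 3.4" --pt "2.4 5.4 1 -0.0285 3.4" --pt "2.4 5.0 1 -0.0285 3.4"

```text
time_s: 2.2
ee_pos: [0.4467, 0.0013, 0.3395]
orientation: [[0.001, 0.997, 0.081], [-0.0, 0.081, -0.997], [-1.0, 0.001, 0.001]]
contact_force: [0.3, -1.1, 1.0]
finger_gap: 0.0505
```

```bash
cat > wl.py <<'E'
from h import *
import sys
def caps(n='wrist',zz=.026,verbose=True):
    o=env.observe();p,d=env.capture(n);C=cam(n,o)
    H=cv2.cvtColor(p,cv2.COLOR_RGB2HSV);out=[]
    return o,p,d,C
if __name__=='__main__':
    o,p,d,C=caps();save(p,sys.argv[1]);np.savez('w.npz',p=p,d=d)
    print(o['time_s'],o['ee_pos'].round(4),o['orientation'][:,2].round(4),o['finger_gap'].round(4),o['contact_force'].round(2))
E
python3 wl.py w1
```

```text
Traceback (most recent call last):
  File "wl.py", line 9, in <module>
    print(o['time_s'],o['ee_pos'].round(4),o['orientation'][:,2].round(4),o['finger_gap'].round(4),o['contact_force'].round(2))
                                                                          ^^^^^^^^^^^^^^^^^^^^^
AttributeError: 'float' object has no attribute 'round'
```

View pics/w1.png

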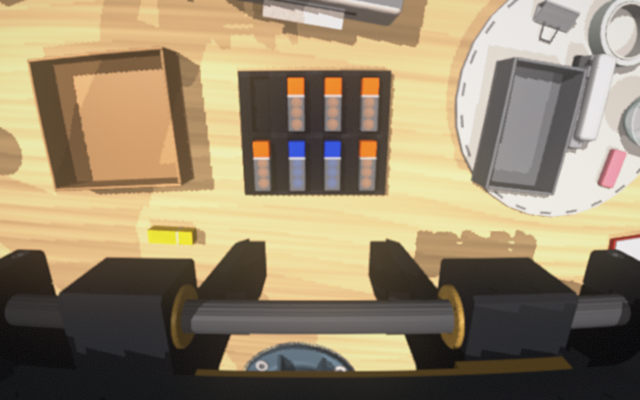

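```bash
sed -i "s/o\['finger_gap'\].round(4)/round(o['finger_gap'],4)/" wl.py
cat >> wl.py <<'E'
def tubes(p,C,zz=.026,roi=None):
    """caps: centroid and minAreaRect in world"""
    H=cv2.cvtColor(p,cv2.COLOR_RGB2HSV);res=[]
    for nm,lo,hi in [('orange',5,18),('blue',108,128)]:
        m=((H[...,0]>=lo)&(H[...,0]<=hi)&(H[...,1]>215)&(H[...,2]>120)).astype(np.uint8)
        n,l,s,c=cv2.connectedComponentsWithStats(m)
        for k in range(1,n):
            if s[k,4]<60: continue
            ys,xs=np.nonzero(l==k);w=onz(C,np.c_[xs,ys],zz)[:,:2]*1000
            r=cv2.minAreaRect(w.astype(np.float32))
            res.append((nm,int(s[k,4]),c[k].round(1),np.round(r[0],1),np.round(r[1],1),round(r[2],1)))
    return res
E
python3 - <<'E'
from wl import *
o=env.observe();z=np.load('w.npz');p,d=z['p'],z['d'];C=cam('wrist',o)
print(o['time_s'],o['ee_pos'])
for r in tubes(p,C):print(*r)
u,v=np.meshgrid(np.arange(640),np.arange(400));W=bydepth(C,np.c_[u.ravel(),v.ravel()],d.ravel()).reshape(400,640,3)
def box(x0,x1,y0,y1,z0,z1):
    mm=(W[...,0]>x0)&(W[...,0]<x1)&(W[...,1]>y0)&(W[...,1]<y1)&(W[...,2]>z0)&(W[...,2]<z1)&(d>0)
    return cv2.minAreaRect((W[mm][:,:2]*1000).astype(np.float32)),mm.sum(),np.median(W[mm][:,2])
print('tray',box(.37,.6,-.13,.13,.006,.018))
print('tubes',box(.37,.6,-.13,.13,.02,.035))
print('carton',box(.35,.62,.17,.42,.035,.065))
print('bin',box(.38,.6,-.33,-.2,.06,.085))
mm=(W[...,0]>.37)&(W[...,0]<.58)&(abs(W[...,1])<.12)&(W[...,2]>.02)&(W[...,2]<.04)&(d>0)
n,l,s,c=cv2.connectedComponentsWithStats(mm.astype(np.uint8))
for k in range(1,n):
    if s[k,4]>100: print(s[k,4],c[k].round(1),cv2.minAreaRect((W[l==k][:,:2]*1000).astype(np.float32)),np.median(W[l==k][:,2]).round(4))
for nm,uv in [('carton',[(29,61),(165,47),(193,184),(56,189)]),('bin',[(515,57),(584,68),(563,193),(474,184)])]:
    print(nm,onz(C,uv,.05 if nm=='carton' else .071)[:,:2].round(4).tolist())
E
```

```text
2.25 [0.44868017 0.0064752  0.34078741]
tray (((479.6783447265625, 13.102851867675781), (176.7115020751953, 211.2218780517578), 4.823518753051758), np.int64(11740), np.float64(0.013316441971878729))
tubes (((479.6578369140625, 12.506111145019531), (153.748046875, 172.35411071777344), 4.920854091644287), np.int64(5723), np.float64(0.02719798866221046))
carton (((478.22943115234375, 294.55859375), (180.40908813476562, 192.8407440185547), 6.938058853149414), np.int64(3874), np.float64(0.048297111866387576))
bin (((518.175048828125, -273.10009765625), (113.26795959472656, 164.91802978515625), 88.8757553100586), np.int64(2559), np.float64(0.06938448378149381))
857 [295.7 103.9] ((519.8132934570312, 41.02687072753906), (68.40507507324219, 22.27838706970215), 5.542667388916016) 0.0273
860 [332.7 104. ] ((524.0291137695312, -8.924423217773438), (68.24063873291016, 21.68621063232422), 5.171080589294434) 0.0273
887 [369.1 103.7] ((528.4082641601562, -57.708778381347656), (68.5022964477539, 22.537065505981445), 4.510345935821533) 0.0272
804 [261.7 165.3] ((431.8243408203125, 83.55001068115234), (70.23728942871094, 22.332515716552734), 4.7158427238464355) 0.0274
762 [296.8 165.2] ((436.0686340332031, 33.80590057373047), (70.04544067382812, 21.504547119140625), 5.250410079956055) 0.0273
779 [332.3 165.1] ((440.2108459472656, -16.384376525878906), (70.19791412353516, 21.391042709350586), 5.192018985748291) 0.0271
774 [367.4 165.5] ((444.5838317871094, -65.910400390625), (70.38414764404297, 21.967689514160156), 5.167110919952393) 0.0269
carton [[0.5535, 0.3974], [0.5778, 0.2082], [0.4037, 0.1733], [0.38, 0.3764]]
bin [[0.601, -0.2212], [0.6003, -0.315], [0.4397, -0.3296], [0.4407, -0.2012]]
```

servo_tool --pt "0 0 0 0 3.4"

```text
time_s: 2.38
ee_pos: [0.4465, 0.0006, 0.339]
orientation: [[0.0, 0.996, 0.086], [-0.0, 0.086, -0.996], [-1.0, 0.0, 0.0]]
contact_force: [0.9, -1.1, -0.2]
finger_gap: 0.036
```

```bash
cat > seg.py <<'E'
from wl import *
def comps(p,d,C,x0,x1,y0,y1,z0,z1,amin=100):
    u,v=np.meshgrid(np.arange(640),np.arange(400));W=bydepth(C,np.c_[u.ravel(),v.ravel()],d.ravel()).reshape(400,640,3)
    mm=(W[...,0]>x0)&(W[...,0]<x1)&(W[...,1]>y0)&(W[...,1]<y1)&(W[...,2]>z0)&(W[...,2]<z1)&(d>0)
    n,l,s,c=cv2.connectedComponentsWithStats(mm.astype(np.uint8));out=[]
    for k in range(1,n):
        if s[k,4]>amin:
            r=cv2.minAreaRect((W[l==k][:,:2]*1000).astype(np.float32))
            col=p[l==k].astype(int)
            out.append((int(s[k,4]),c[k].round(0),np.round(r[0],1),np.round(r[1],1),round(r[2],1),np.median(W[l==k][:,2]).round(4),'BLUE' if np.median(col[:,2])>np.median(col[:,0]) else 'ORANGE'))
    return out,W
E
python3 - <<'E'
from seg import *
o,p,d,C=caps();o2=env.observe();print(o['time_s'],o['ee_pos'],o2['ee_pos'])
np.savez('w.npz',p=p,d=d)
for a in [(.37,.6,-.13,.14,.02,.04,100),(.35,.62,.16,.42,.035,.065,1000),(.38,.62,-.33,-.19,.06,.085,1000),(.37,.6,-.13,.14,.006,.018,3000)]:
    for r in comps(p,d,C,*a)[0]: print(*r)
for nm,uv in [('carton',[(29,61),(165,47),(193,184),(56,189)]),('bin',[(515,57),(584,68),(563,193),(474,184)])]:
    print(nm,onz(C,uv,.05 if nm=='carton' else .071)[:,:2].round(4).tolist())
save(p,'w2',(470,30,640,230),3);save(p,'w2b',(200,50,420,220),3)
E
```

```text
2.375 [0.44645877 0.00063301 0.33895162] [ 0.44603392 -0.00052846  0.33853486]
879 [295. 103.] [516.8  35.2] [69.4 21.5] 4.4 0.0258 ORANGE
865 [333. 104.] [521.2 -15.6] [69.4 21.6] 5.3 0.0258 ORANGE
899 [369. 103.] [525.6 -64.4] [69.9 22.4] 4.4 0.0258 ORANGE
776 [261. 165.] [428.9  77.5] [69.2 22.4] 4.7 0.0258 ORANGE
776 [297. 165.] [432.7  27.4] [70.1 21.5] 4.3 0.0259 BLUE
760 [332. 165.] [436.9 -22.6] [70.3 21.5] 4.4 0.026 BLUE
770 [367. 166.] [441.2 -72.2] [70.4 22. ] 5.1 0.0259 ORANGE
3543 [101. 117.] [476.3 288. ] [180.6 192.1] 6.7 0.0472 ORANGE
2559 [535. 126.] [ 514.9 -274.6] [102.6 165.8] 89.1 0.0692 ORANGE
11305 [314. 130.] [477.5   6.6] [176.1 211.4] 4.8 0.0119 ORANGE
carton [[0.5491, 0.3875], [0.5736, 0.2002], [0.4006, 0.1656], [0.3768, 0.367]]
bin [[0.5977, -0.2268], [0.5972, -0.3205], [0.437, -0.3359], [0.4379, -0.2075]]
```

View pics/w2.png

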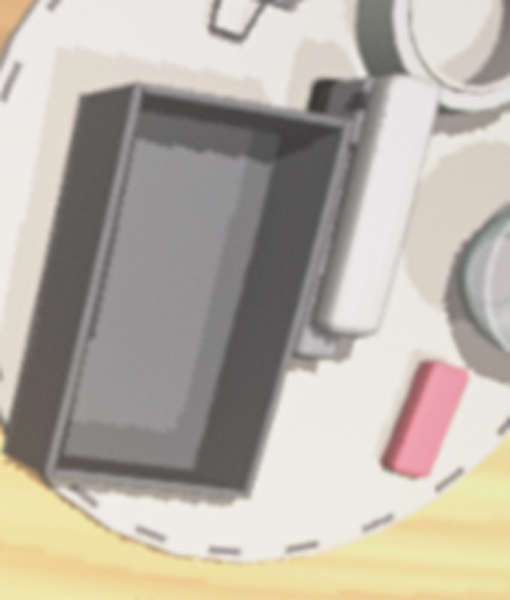

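View pics/w2b.png

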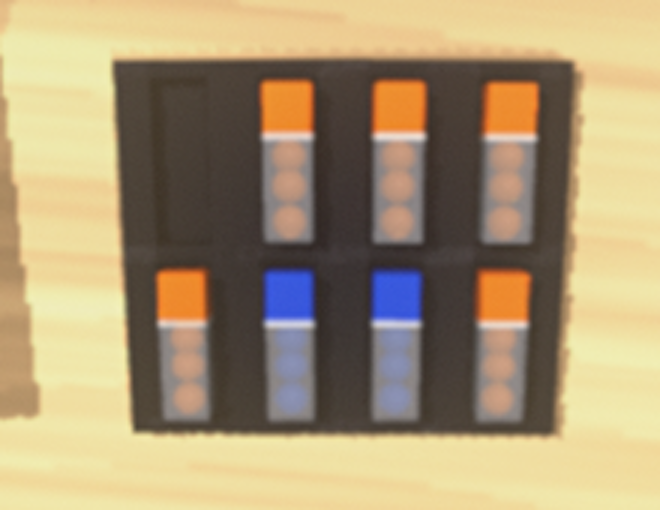

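servo_tool --pt "-0.85 3.9 -4.5 0 3.4" --pt "-0.85 3.95 -4.5 0 3.4" --pt "0 0 -6 0 3.4" --pt "0 0 -6 0 3.4" --pt "0 0 -5 0 3.4" --pt "0 0 -3.4 0 3.4" --pt "0 0 0 0 3.4" --pt "0 0 0 0 3.4" --force 20

```text
time_s: 3.42
ee_pos: [0.4301, 0.0766, 0.0459]
orientation: [[0.001, 0.997, 0.08], [-0.0, 0.08, -0.997], [-1.0, 0.001, 0.0]]
contact_force: [-0.4, -0.8, 0.6]
finger_gap: 0.0342
```

servo_tool --pt "0 0 -2 0 3.4" --pt "0 0 -1 0 3.4" --pt "0 0 0 0 3.4" --pt "0 0 0 0 1.8" --pt "0 0 0 0 1.8" --pt "0 0 0 0 1.8" --pt "0 0 0 0 1.8" --force 20

```text
time_s: 4.3
ee_pos: [0.4299, 0.0777, 0.0155]
orientation: [[0.001, 0.997, 0.082], [-0.0, 0.082, -0.997], [-1.0, 0.001, 0.0]]
contact_force: [-0.9, -0.0, 7.0]
finger_gap: 0.0217
```

servo_tool --pt "0 0 3 0 1.8" --pt "0 0 6 0 1.8" --pt "0 5 0 0 1.8" --pt "0 5.2 0 0 1.8" --pt "0.15 5.2 0 0 1.8" --pt "0 5.2 0 0 1.8" --pt "0 5.15 0 0 1.8" --pt "0 0 -4 0 1.8" --pt "0 0 -2 0 1.8"

```text
time_s: 5.42
ee_pos: [0.4292, 0.3357, 0.0429]
orientation: [[-0.002, 0.996, 0.084], [-0.001, 0.084, -0.996], [-1.0, -0.002, 0.001]]
contact_force: [-0.3, 0.2, -0.4]
finger_gap: 0.0216
```

servo_tool --pt "0 0 -1.8 0 1.8" --pt "0 0 -0.9 0 1.8" --pt "0 0 0 0 1.8" --pt "0 0 0 0 3.4" --pt "0 0 0 0 3.4" --pt "0 0 3 0 3.4" --pt "0 0 6 0 3.4" --pt "0 0 6 0 3.4"

```text
time_s: 6.42
ee_pos: [0.4305, 0.3351, 0.1697]
orientation: [[0.0, 0.997, 0.082], [0.0, 0.082, -0.997], [-1.0, 0.0, -0.0]]
contact_force: [1.4, 1.1, -0.7]
finger_gap: 0.0339
```

servo_tool --pt "1.4 -5 0 0 3.4" --pt "1.4 -5 0 0 3.4" --pt "1.4 -5 0 0 3.4" --pt "1.4 -5 -2 0 3.4" --pt "1.5 -5 -2 0 3.4" --pt "1.5 -5 -2 0 3.4" --pt "0 0 -4 0 3.4" --pt "0 0 -2 0 3.4" --pt "0 0 0 0 3.4"

```text
time_s: 7.55
ee_pos: [0.5156, 0.0352, 0.0467]
orientation: [[-0.003, 0.997, 0.081], [0.0, 0.081, -0.997], [-1.0, -0.003, -0.001]]
contact_force: [-0.0, 0.7, 0.1]
finger_gap: 0.034
```

```bash
python3 wl.py w3
```

```text
7.55 [0.5156 0.0352 0.0467] [ 8.120e-02 -9.967e-01 -7.000e-04] 0.034 [-0.04  0.68  0.12]
```

View pics/w3.png

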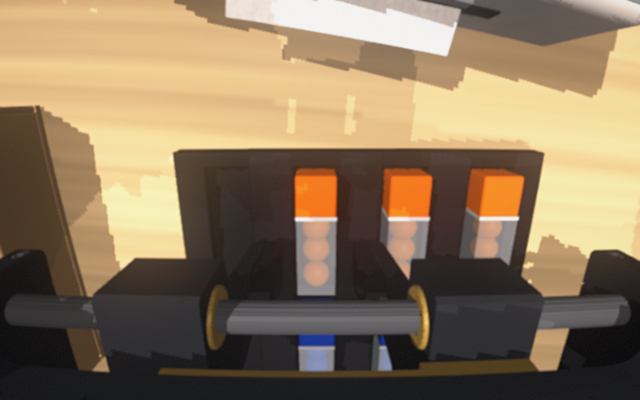

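servo_tool --pt "0 0 -2.2 0 3.4" --pt "0 0 -1.1 0 3.4" --pt "0 0 0 0 2.5" --pt "0 0 0 0 1.8" --pt "0 0 0 0 1.8" --pt "0 0 0 0 1.8" --pt "0 0 3 0 1.8" --pt "0 0 6 0 1.8"

```text
time_s: 8.6
ee_pos: [0.5145, 0.0355, 0.1035]
orientation: [[-0.006, 0.997, 0.081], [0.001, 0.081, -0.997], [-1.0, -0.006, -0.001]]
contact_force: [1.1, 0.2, -0.1]
finger_gap: 0.0222
```

servo_tool --pt "0 5.15 0 0 1.8" --pt "-0.1 5.15 0 0 1.8" --pt "-0.1 5.15 0 0 1.8" --pt "-0.15 5.15 0 0 1.8" --pt "-0.15 5.15 0 0 1.8" --pt "-0.15 5.15 0 0 1.8" --pt "0 0 -4 0 1.8" --pt "0 0 -2 0 1.8" --pt "0 0 -1.8 0 1.8" --pt "0 0 -0.9 0 1.8"

```text
time_s: 9.85
ee_pos: [0.5101, 0.3434, 0.0167]
orientation: [[-0.001, 0.997, 0.081], [-0.0, 0.081, -0.997], [-1.0, -0.001, 0.0]]
contact_force: [-0.6, 0.5, -1.2]
finger_gap: 0.0217
```

servo_tool --pt "0 0 0 0 3.4" --pt "0 0 0 0 3.4" --pt "0 0 3 0 3.4" --pt "0 0 6 0 3.4" --pt "0 -6 3 0 3.4" --pt "0.2 -6 0 0 3.4" --pt "0.2 -6 0 0 3.4" --pt "0.2 -6 0 0 3.4" --pt "0.2 -6 0 0 3.4" --pt "0.3 -6 0 0 3.4"

```text
time_s: 11.1
ee_pos: [0.5217, -0.0138, 0.1371]
orientation: [[0.003, 0.997, 0.082], [-0.001, 0.082, -0.997], [-1.0, 0.003, 0.001]]
contact_force: [1.3, 0.2, -0.7]
finger_gap: 0.0342
```

servo_tool --pt "0 0 -5 0 3.4" --pt "0 0 -4 0 3.4" --pt "0 0 0 0 3.4"

```text
time_s: 11.48
ee_pos: [0.519, -0.0115, 0.0438]
orientation: [[-0.005, 0.997, 0.081], [0.001, 0.081, -0.997], [-1.0, -0.005, -0.002]]
contact_force: [-0.6, 0.8, -0.2]
finger_gap: 0.0343
```

```bash
python3 wl.py w4
```

```text
11.475 [ 0.519  -0.0115  0.0438] [ 0.081  -0.9967 -0.0017] 0.0343 [-0.56  0.79 -0.17]
```

View pics/w4.png

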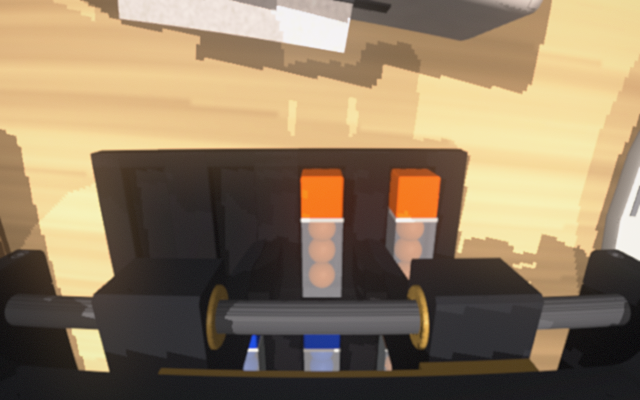

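```bash
python3 - <<'E'
from h import *
print(env.observe()['ee_pos'])
E
```

```text
[ 0.5208567  -0.01164055  0.04581942]
```

servo_tool --pt "0 -0.4 0 0 3.4" --pt "0 0 -2 0 3.4" --pt "0 0 -1.1 0 3.4" --pt "0 0 0 0 2.5" --pt "0 0 0 0 1.8" --pt "0 0 0 0 1.8" --pt "0 0 0 0 1.8" --pt "0 0 3 0 1.8" --pt "0 0 6 0 1.8"

```text
time_s: 12.65
ee_pos: [0.5192, -0.0157, 0.1035]
orientation: [[-0.005, 0.997, 0.082], [0.0, 0.082, -0.997], [-1.0, -0.005, -0.001]]
contact_force: [1.4, 0.0, -0.1]
finger_gap: 0.0218
```

servo_tool --pt "0 5.15 0 0 1.8" --pt "-0.1 5.15 0 0 1.8" --pt "-0.1 5.15 0 0 1.8" --pt "-0.1 5.15 0 0 1.8" --pt "-0.1 5.15 0 0 1.8" --pt "-0.1 5.1 0 0 1.8" --pt "0 0 -2 0 1.8" --pt "0 0 0 0 1.8"

```text
time_s: 13.65
ee_pos: [0.5146, 0.2917, 0.0823]
orientation: [[-0.004, 0.997, 0.082], [-0.002, 0.082, -0.997], [-1.0, -0.004, 0.002]]
contact_force: [0.4, -0.6, -1.2]
finger_gap: 0.0218
```

```bash
python3 wl.py w5
```

```text
13.65 [0.5146 0.2917 0.0823] [ 0.0823 -0.9966  0.0019] 0.0218 [ 0.37 -0.64 -1.22]
```

View pics/w5.png

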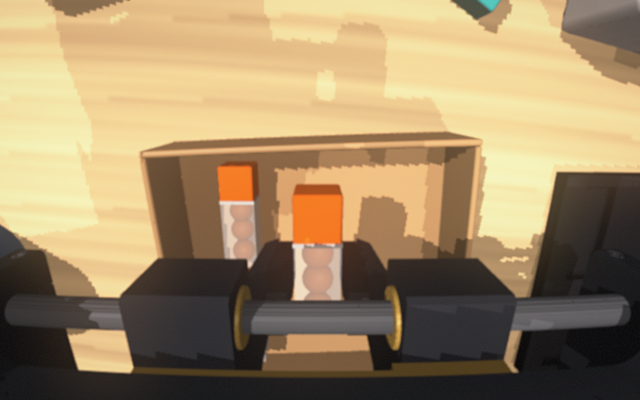

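servo_tool --pt "0 0 -4 0 1.8" --pt "0 0 -1.8 0 1.8" --pt "0 0 -0.9 0 1.8" --pt "0 0 0 0 1.8" --pt "0 0 0 0 3.4" --pt "0 0 0 0 3.4" --pt "0 0 3 0 3.4" --pt "0 0 6 0 3.4" --pt "0 0 3 0 3.4"

```text
time_s: 14.82
ee_pos: [0.5179, 0.2936, 0.1418]
orientation: [[0.005, 0.997, 0.082], [0.002, 0.082, -0.997], [-1.0, 0.005, -0.001]]
contact_force: [0.7, -0.2, 0.4]
finger_gap: 0.034
```

servo_tool --pt "0.15 -5.95 0 0 3.4" --pt "0.15 -5.95 0 0 3.4" --pt "0.15 -5.95 0 0 3.4" --pt "0.15 -5.95 0 0 3.4" --pt "0.15 -5.95 0 0 3.4" --pt "0.2 -5.95 0 0 3.4" --pt "0 0 -5 0 3.4" --pt "0 0 -4 0 3.4" --pt "0 0 0 0 3.4"

```text
time_s: 15.95
ee_pos: [0.5233, -0.0635, 0.0454]
orientation: [[-0.006, 0.997, 0.081], [0.002, 0.081, -0.997], [-1.0, -0.006, -0.002]]
contact_force: [0.2, -0.8, 0.3]
finger_gap: 0.0341
```

```bash
python3 wl.py w6
```

```text
15.95 [ 0.5233 -0.0635  0.0454] [ 0.0813 -0.9967 -0.0025] 0.0341 [ 0.23 -0.81  0.25]
```

View pics/w6.png

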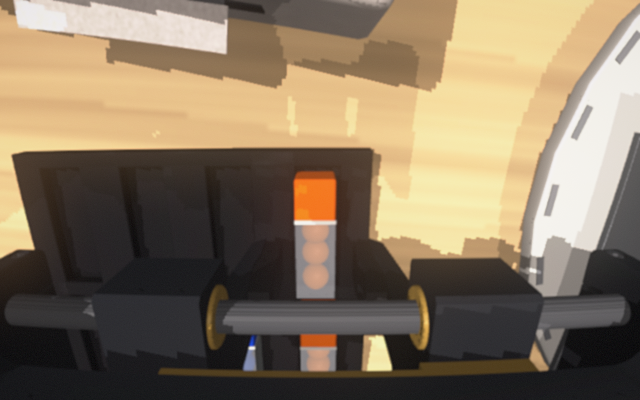

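servo_tool --pt "0 0 -2.1 0 3.4" --pt "0 0 -1.2 0 3.4" --pt "0 0 0 0 2.5" --pt "0 0 0 0 1.8" --pt "0 0 0 0 1.8" --pt "0 0 0 0 1.8" --pt "0 0 3 0 1.8" --pt "0 0 6 0 1.8"

```text
time_s: 17.0
ee_pos: [0.5235, -0.0635, 0.1033]
orientation: [[-0.006, 0.997, 0.081], [0.002, 0.082, -0.997], [-1.0, -0.006, -0.002]]
contact_force: [1.1, -0.1, 0.7]
finger_gap: 0.0219
```

servo_tool --pt "0 5.1 0 0 1.8" --pt "0 5.1 0 0 1.8" --pt "-0.1 5.1 0 0 1.8" --pt "-0.1 5.1 0 0 1.8" --pt "-0.15 5.1 0 0 1.8" --pt "0 5.05 0 0 1.8" --pt "0 0 -3 0 1.8" --pt "0 0 0 0 1.8"

```text
time_s: 18.0
ee_pos: [0.5198, 0.2414, 0.0724]
orientation: [[-0.005, 0.997, 0.083], [-0.001, 0.083, -0.997], [-1.0, -0.005, 0.001]]
contact_force: [0.1, 0.9, 0.1]
finger_gap: 0.0218
```

```bash
python3 wl.py w7
```

```text
18.0 [0.5198 0.2414 0.0724] [ 8.300e-02 -9.966e-01  9.000e-04] 0.0218 [0.11 0.88 0.06]
```

View pics/w7.png

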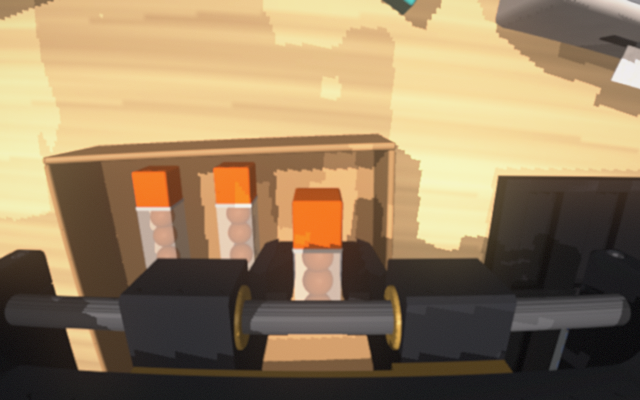

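servo_tool --pt "0 0 -3 0 1.8" --pt "0 0 -1.8 0 1.8" --pt "0 0 -0.9 0 1.8" --pt "0 0 0 0 1.8" --pt "0 0 0 0 3.4" --pt "0 0 0 0 3.4" --pt "0 0 3 0 3.4" --pt "0 0 6 0 3.4" --pt "0 0 3 0 3.4"

```text
time_s: 19.18
ee_pos: [0.5238, 0.2418, 0.1415]
orientation: [[0.005, 0.997, 0.082], [0.001, 0.082, -0.997], [-1.0, 0.005, -0.001]]
contact_force: [0.4, 1.1, 0.8]
finger_gap: 0.0341
```

servo_tool --pt "-1.35 -5.2 0 0 3.4" --pt "-1.35 -5.2 0 0 3.4" --pt "-1.35 -5.2 0 0 3.4" --pt "-1.35 -5.2 0 0 3.4" --pt "-1.35 -5.25 0 0 3.4" --pt "-1.35 -5.25 0 0 3.4" --pt "0 0 -5 0 3.4" --pt "0 0 -4 0 3.4" --pt "0 0 0 0 3.4"

```text
time_s: 20.3
ee_pos: [0.4388, -0.0708, 0.0457]
orientation: [[-0.006, 0.997, 0.081], [0.003, 0.081, -0.997], [-1.0, -0.005, -0.003]]
contact_force: [0.4, 0.2, -0.6]
finger_gap: 0.034
```

```bash
python3 wl.py w8
```

```text
20.3 [ 0.4388 -0.0708  0.0457] [ 0.0812 -0.9967 -0.003 ] 0.034 [ 0.43  0.22 -0.57]
```

View pics/w8.png

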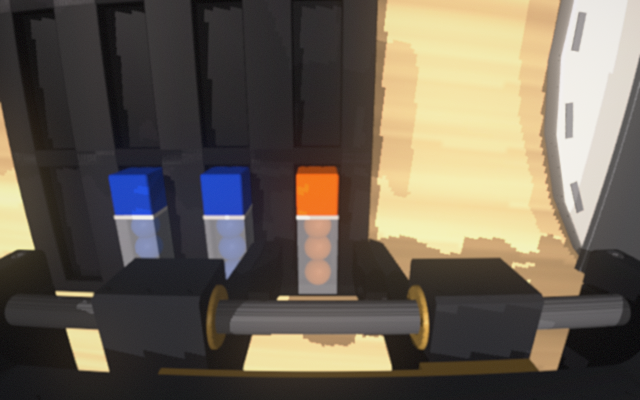

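servo_tool --pt "0 0 -2.1 0 3.4" --pt "0 0 -1.2 0 3.4" --pt "0 0 0 0 2.5" --pt "0 0 0 0 1.8" --pt "0 0 0 0 1.8" --pt "0 0 0 0 1.8" --pt "0 0 3 0 1.8" --pt "0 0 6 0 1.8"

```text
time_s: 21.35
ee_pos: [0.4392, -0.0709, 0.1038]
orientation: [[-0.005, 0.997, 0.081], [0.002, 0.081, -0.997], [-1.0, -0.005, -0.003]]
contact_force: [1.7, -0.8, 0.3]
finger_gap: 0.0217
```

servo_tool --pt "0 5.1 0 0 1.8" --pt "0 5.1 0 0 1.8" --pt "0.1 5.1 0 0 1.8" --pt "0 5.1 0 0 1.8" --pt "0 5.1 0 0 1.8" --pt "0 5.0 0 0 1.8" --pt "0 0 -3 0 1.8" --pt "0 0 0 0 1.8"

```text
time_s: 22.35
ee_pos: [0.44, 0.2333, 0.0728]
orientation: [[-0.005, 0.997, 0.083], [-0.001, 0.083, -0.997], [-1.0, -0.005, 0.001]]
contact_force: [-0.2, 0.3, 0.1]
finger_gap: 0.0219
```

```bash
python3 wl.py w9
```

```text
22.35 [0.44   0.2333 0.0728] [ 8.310e-02 -9.965e-01  9.000e-04] 0.0219 [-0.16  0.27  0.11]
```

View pics/w9.png

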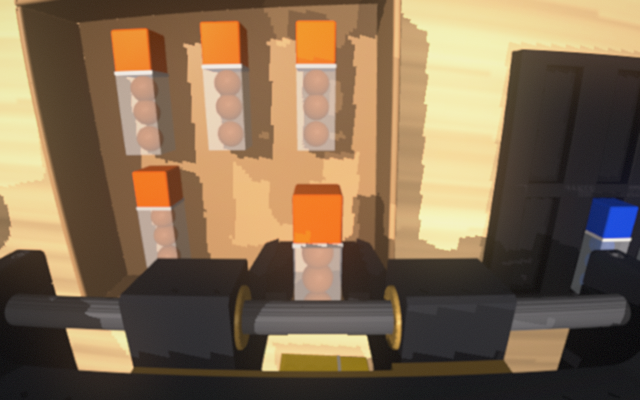

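servo_tool --pt "0 0 -3 0 1.8" --pt "0 0 -1.8 0 1.8" --pt "0 0 -0.9 0 1.8" --pt "0 0 0 0 1.8" --pt "0 0 0 0 3.4" --pt "0 0 0 0 3.4" --pt "0 0 3 0 3.4" --pt "0 0 6 0 3.4" --pt "0 0 3 0 3.4"

```text
time_s: 23.52
ee_pos: [0.4437, 0.2338, 0.1413]
orientation: [[0.005, 0.997, 0.082], [0.001, 0.082, -0.997], [-1.0, 0.005, -0.001]]
contact_force: [0.3, -0.1, -1.2]
finger_gap: 0.0345
```

servo_tool --pt "-0.2 -5.15 0 0 3.4" --pt "-0.2 -5.15 0 0 3.4" --pt "-0.25 -5.15 0 0 3.4" --pt "-0.25 -5.1 0 0 3.4" --pt "0 0 -5 0 3.4" --pt "0 0 -4 0 3.4" --pt "0 0 0 0 3.4"

```text
time_s: 24.4
ee_pos: [0.4307, 0.0282, 0.0457]
orientation: [[-0.006, 0.997, 0.081], [0.001, 0.081, -0.997], [-1.0, -0.006, -0.002]]
contact_force: [-0.3, -0.4, 0.8]
finger_gap: 0.0337
```

```bash
python3 wl.py w10
```

```text
24.4 [0.4307 0.0282 0.0457] [ 0.0812 -0.9967 -0.0018] 0.0337 [-0.28 -0.4   0.77]
```

View pics/w10.png

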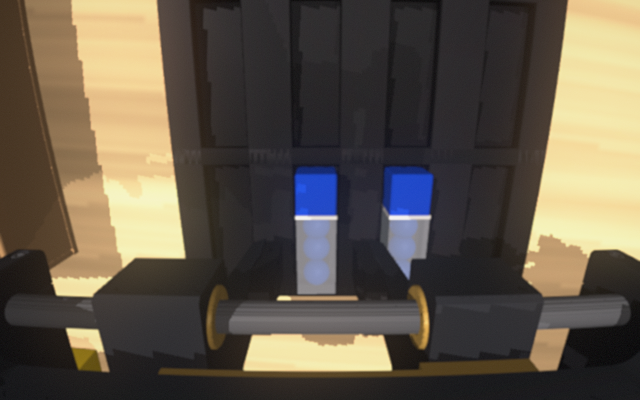

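servo_tool --pt "0 0 -2.1 0 3.4" --pt "0 0 -1.2 0 3.4" --pt "0 0 0 0 2.5" --pt "0 0 0 0 1.8" --pt "0 0 0 0 1.8" --pt "0 0 0 0 1.8" --pt "0 0 3 0 1.8" --pt "0 0 6 0 1.8" --pt "0 0 4 0 1.8"

```text
time_s: 25.58
ee_pos: [0.4338, 0.0277, 0.1471]
orientation: [[0.002, 0.997, 0.082], [-0.0, 0.082, -0.997], [-1.0, 0.002, 0.001]]
contact_force: [0.8, -0.4, -0.5]
finger_gap: 0.0216
```

servo_tool --pt "2 -5.05 0 -0.02 1.8" --pt "2 -5.05 0 -0.02 1.8" --pt "2 -5.05 0 -0.02 1.8" --pt "2 -5.05 0 -0.02 1.8" --pt "2 -5.05 0 -0.02 1.8" --pt "2 -5 0 0 1.8" --pt "0 0 0 0 1.8" --pt "0 0 -3 0 1.8" --pt "0 0 0 0 1.8"

```text
time_s: 26.7
ee_pos: [0.5512, -0.2725, 0.1121]
orientation: [[-0.005, 1.0, -0.018], [0.004, -0.018, -1.0], [-1.0, -0.005, -0.004]]
contact_force: [-1.0, 0.2, -0.2]
finger_gap: 0.022
```

```bash
python3 wl.py w11
```

```text
26.7 [ 0.5512 -0.2725  0.1121] [-0.0178 -0.9998 -0.0037] 0.022 [-0.96  0.17 -0.24]
```

View pics/w11.png

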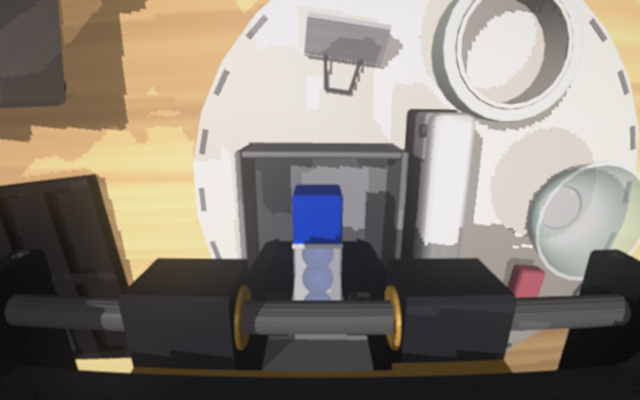

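servo_tool --pt "0 0 -3.5 0 1.8" --pt "0 0 -2.4 0 1.8" --pt "0 0 -1.2 0 1.8" --pt "0 0 0 0 1.8" --pt "0 0 0 0 3.4" --pt "0 0 0 0 3.4" --pt "0 0 3 0 3.4" --pt "0 0 6 0 3.4" --pt "0 0 1.5 0 3.4"

```text
time_s: 27.88
ee_pos: [0.5557, -0.2765, 0.1542]
orientation: [[0.007, 1.0, -0.018], [-0.005, -0.018, -1.0], [-1.0, 0.007, 0.005]]
contact_force: [1.1, -0.7, -0.5]
finger_gap: 0.0342
```

servo_tool --pt "-2.3 5.05 0 0.02 3.4" --pt "-2.3 5.05 0 0.02 3.4" --pt "-2.3 5.05 0 0.02 3.4" --pt "-2.35 5.05 0 0.02 3.4" --pt "-2.35 5.05 0 0.02 3.4" --pt "0 0 -5 0 3.4" --pt "0 0 -5 0 3.4" --pt "0 0 0 0 3.4"

```text
time_s: 28.88
ee_pos: [0.4336, -0.0209, 0.0457]
orientation: [[-0.008, 0.997, 0.082], [0.003, 0.082, -0.997], [-1.0, -0.008, -0.003]]
contact_force: [-0.1, -0.1, 1.4]
finger_gap: 0.0338
```

```bash
python3 wl.py w12
```

```text
28.875 [ 0.4336 -0.0209  0.0457] [ 0.0819 -0.9966 -0.0034] 0.0338 [-0.05 -0.11  1.38]
```

View pics/w12.png

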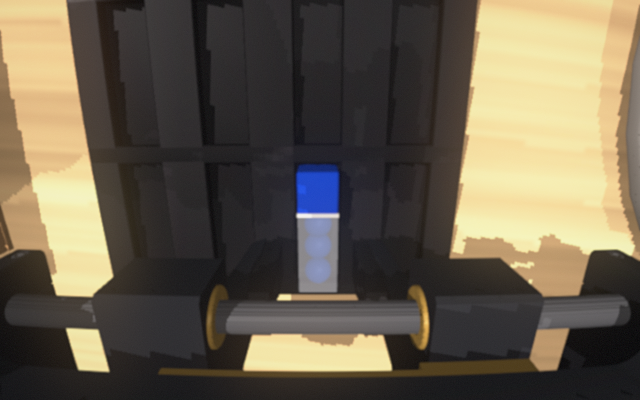

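Command z is 0.049; descend 3.4, grip, lift.

servo_tool --pt "0 0 -2.2 0 3.4" --pt "0 0 -1.2 0 3.4" --pt "0 0 0 0 2.5" --pt "0 0 0 0 1.8" --pt "0 0 0 0 1.8" --pt "0 0 0 0 1.8" --pt "0 0 3 0 1.8" --pt "0 0 6 0 1.8" --pt "0 0 4 0 1.8"

```text
time_s: 30.05
ee_pos: [0.438, -0.0226, 0.1474]
orientation: [[0.003, 0.997, 0.082], [-0.001, 0.082, -0.997], [-1.0, 0.003, 0.001]]
contact_force: [1.6, -0.6, -0.2]
finger_gap: 0.0213
```

servo_tool --pt "0.8 -5.05 0 -0.02 1.8" --pt "0.8 -5.05 0 -0.02 1.8" --pt "0.8 -5.05 0 -0.02 1.8" --pt "0.75 -5 0 -0.02 1.8" --pt "0.75 -5 0 -0.02 1.8" --pt "0 0 0 0 1.8" --pt "0 0 -3 0 1.8" --pt "0 0 0 0 1.8"

```text
time_s: 31.05
ee_pos: [0.4746, -0.2715, 0.1127]
orientation: [[-0.004, 1.0, -0.018], [0.004, -0.018, -1.0], [-1.0, -0.004, -0.004]]
contact_force: [-0.2, 0.6, -0.3]
finger_gap: 0.0217
```

```bash
python3 wl.py w13
```

```text
31.05 [ 0.4746 -0.2715  0.1127] [-0.0176 -0.9998 -0.0035] 0.0217 [-0.22  0.57 -0.34]
```

View pics/w13.png

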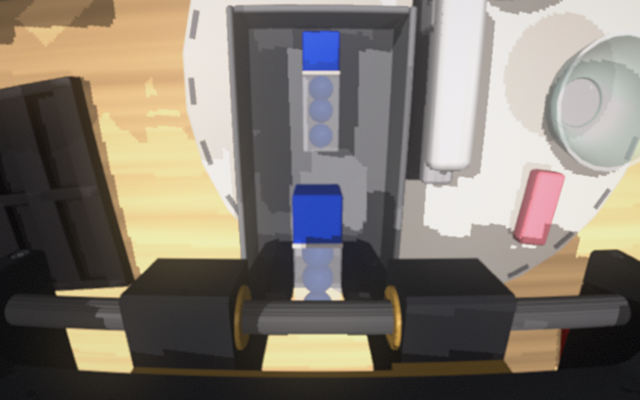

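```bash
python3 - <<'E'
from h import *
o=env.observe();C=cam('wrist',o);print(o['ee_pos'])
print(onz(C,[(321,11),(413,13),(229,10)],.071).round(4), onz(C,[(320,150),(320,32)],.052).round(4))
E
```

```text
[ 0.4754238  -0.27214038  0.11403652]
[[ 0.5949 -0.2773  0.071 ]
 [ 0.5937 -0.3255  0.071 ]
 [ 0.5968 -0.2291  0.071 ]] [[ 0.5195 -0.2757  0.052 ]
 [ 0.5883 -0.2768  0.052 ]]
```

servo_tool --pt "0 0 -3.5 0 1.8" --pt "0 0 -2.4 0 1.8" --pt "0 0 -1.2 0 1.8" --pt "0 0 0 0 1.8" --pt "0 0 0 0 3.4" --pt "0 0 0 0 3.4" --pt "0 0 3 0 3.4" --pt "0 0 6 0 3.4" --pt "0 0 4 0 3.4"

```text
time_s: 32.22
ee_pos: [0.477, -0.2743, 0.1771]
orientation: [[0.003, 1.0, -0.018], [-0.002, -0.018, -1.0], [-1.0, 0.003, 0.002]]
contact_force: [-0.2, -0.3, -0.1]
finger_gap: 0.0339
```

servo_tool --pt "2.8 5 2 0 3.4" --pt "2.8 5 2 0 3.4" --pt "2.8 5 0 0 3.4" --pt "2.8 5 0 0 3.4" --pt "2.8 5 0 0 3.4" --pt "2.8 5 0 0 3.4" --pt "0 0 0 0 3.4" --pt "0 0 0 0 3.4"

```text
time_s: 33.22
ee_pos: [0.6441, 0.0263, 0.2139]
orientation: [[-0.0, 1.0, -0.017], [-0.001, -0.017, -1.0], [-1.0, -0.0, 0.001]]
contact_force: [-0.2, -0.3, 0.3]
finger_gap: 0.0342
```

```bash
python3 - <<'E'
from wl import *
o,p,d,C=caps();save(p,'w14');np.savez('w14.npz',p=p,d=d)
print(o['time_s'],o['ee_pos'],o['orientation'][:,2])
for q in ['wheel_axle','window','print_key_top','printer']:
    for r in env.mark_of('wrist',q)[:3]:
        uv=np.array(r['at'])*[640,400]
        print(q,round(r['p'],2),uv.round(1),onz(C,[uv],{'wheel_axle':.056,'window':.088,'print_key_top':.092}.get(q,0))[0].round(4))
p,d=env.capture('top');save(p,'t3',(200,90,520,260),2.5)
E
```

```text
33.225 [0.64407029 0.02627246 0.213879  ] [-1.74987590e-02 -9.99846756e-01  5.07375601e-04]
wheel_axle 0.9 [250. 131.] [0.6941 0.0852 0.056 ]
window 0.81 [312.6 141.7] [0.6868 0.0281 0.088 ]
window 0.68 [248.6 132.2] [0.6955 0.08   0.088 ]
window 0.55 [613.8 151.6] [ 0.6767 -0.2363  0.088 ]
print_key_top 0.95 [403.7 148. ] [ 0.681 -0.046  0.092]
printer 0.7 [316.4  89.8] [0.7311 0.0242 0.    ]
```

View pics/w14.png

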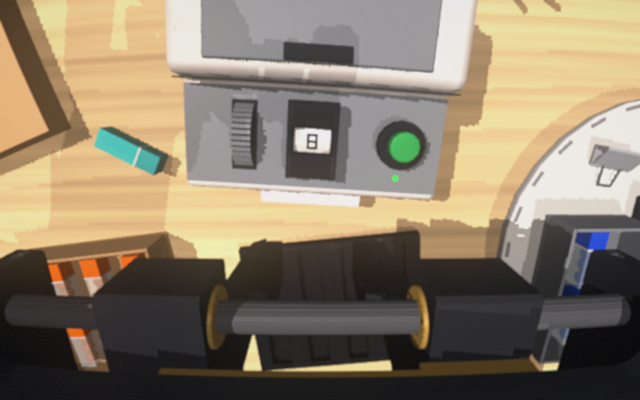

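View pics/t3.png

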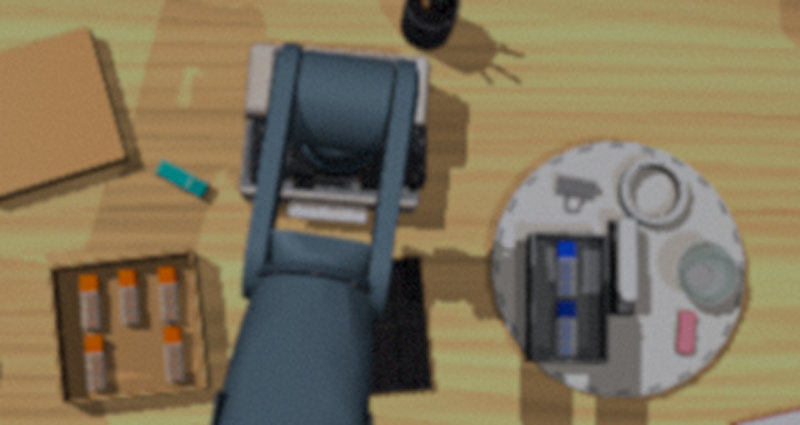

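```bash
python3 - <<'E'
from h import *
z=np.load('w14.npz');p,d=z['p'],z['d']
save(p,'w14c',(200,70,480,220),2.8);save(p,'w14d',(280,95,345,185),8)
o=env.observe();C=cam('wrist',o);print(o['time_s'],o['ee_pos'])
f=onz(C,[(188,183),(433,197)],.07);print(f,np.degrees(np.arctan2(*(f[1]-f[0])[:2])))
f=onz(C,[(186,85),(446,100)],.07);print(f,np.degrees(np.arctan2(*(f[1]-f[0])[:2])))
print('wheel corners z .086?',onz(C,[(232,133),(255,132),(244,100),(244,167)],.075).round(4))
u,v=np.meshgrid(np.arange(640),np.arange(400));W=bydepth(C,np.c_[u.ravel(),v.ravel()],d.ravel()).reshape(400,640,3)
m=(W[...,0]>.64)&(W[...,0]<.75)&(W[...,1]>.06)&(W[...,1]<.11)&(W[...,2]>.073)&(W[...,2]<.1)
P=W[m]*1000;print(m.sum(),cv2.minAreaRect(P[:,:2].astype(np.float32)),np.percentile(P,[1,50,99],axis=0))
E
```

```text
33.525 [0.6440418  0.02516952 0.21390379]
[[ 0.65035107  0.14149108  0.07      ]
 [ 0.63258893 -0.08233122  0.07      ]] -175.46261804838596
[[ 0.73533091  0.133115    0.07      ]
 [ 0.71856299 -0.08757032  0.07      ]] -175.6549507402224
wheel corners z .086? [[0.6944 0.0958 0.075 ]
 [0.6947 0.076  0.075 ]
 [0.7213 0.0834 0.075 ]
 [0.6647 0.0877 0.075 ]]
1623 ((703.169189453125, 87.27017211914062), (49.94976806640625, 74.17628479003906), 86.2314453125) [[667.25957464  62.4987358   73.45855226]
 [699.67969452  85.39632596  84.826271  ]
 [740.54783309 107.51521073  99.57051361]]
```

View pics/w14c.png

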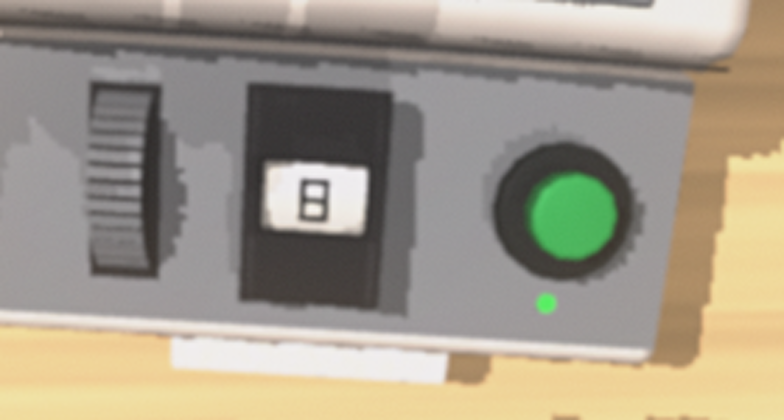

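View pics/w14d.png

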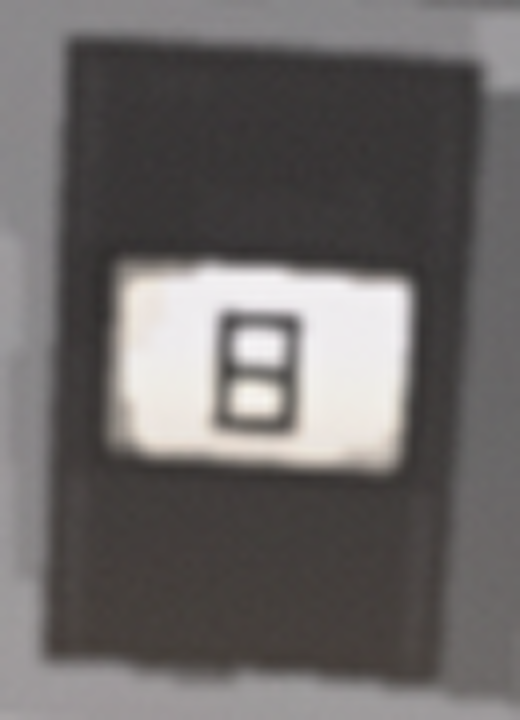

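```bash
python3 - <<'E'
from h import *
z=np.load('w14.npz');p,d=z['p'],z['d']
o=env.observe();C=cam('wrist',o)
print(onz(C,[(232.5,133),(251.2,133)],.086).round(4),onz(C,[(256,133)],.07).round(4))
save(p,'w14e',(215,85,275,180),8)
for n in ['top','scene']:
    env.capture(n)
    for q in ['wheel_axle','print_key_top','window']:
        print(n,q,[(round(r['p'],2),onz(cam(n),[np.array(r['at'])*[640,400]],{'wheel_axle':.056,'window':.088,'print_key_top':.092}[q])[0].round(4)) for r in env.mark_of(n,q)[:2]])
E
```

```text
[[0.6952 0.0925 0.086 ]
 [0.6948 0.0771 0.086 ]] [[0.6934 0.0761 0.07  ]]
top wheel_axle [(0.75, array([0.6988, 0.1022, 0.056 ]))]
top print_key_top []
top window [(0.67, array([0.6942, 0.0358, 0.088 ]))]
scene wheel_axle [(0.71, array([0.6973, 0.0939, 0.056 ]))]
scene print_key_top [(0.49, array([ 0.6822, -0.0453,  0.092 ]))]
scene window [(0.72, array([0.6766, 0.0344, 0.088 ])), (0.71, array([ 0.5892, -0.3011,  0.088 ]))]
```

View pics/w14e.png

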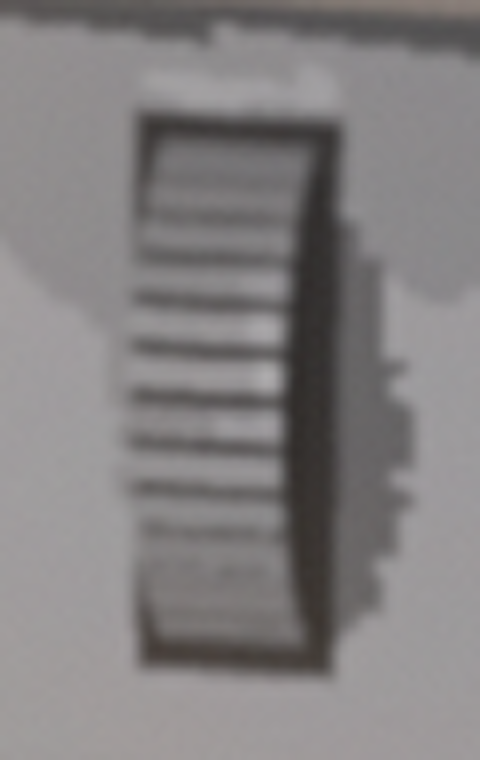

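servo_tool --pt "3.1 2.9 0 -0.03 3.2" --pt "3.2 3.0 0 -0.03 3.2" --pt "0 0 -6 0 3.2" --pt "0 0 -4 0 3.2" --pt "0 0 -1 0 3.2" --pt "0 0 0 0 3.2" --pt "0 0 0 0 3.2" --force 10

```text
time_s: 34.8
ee_pos: [0.7089, 0.0852, 0.1066]
orientation: [[0.004, 0.997, -0.078], [-0.0, -0.078, -0.997], [-1.0, 0.004, -0.0]]
contact_force: [0.5, -0.1, 0.5]
finger_gap: 0.0319
```

```bash
python3 wl.py w15
```

```text
34.8 [0.7089 0.0852 0.1066] [-7.820e-02 -9.969e-01 -1.000e-04] 0.0319 [ 0.55 -0.13  0.49]
```

View pics/w15.png

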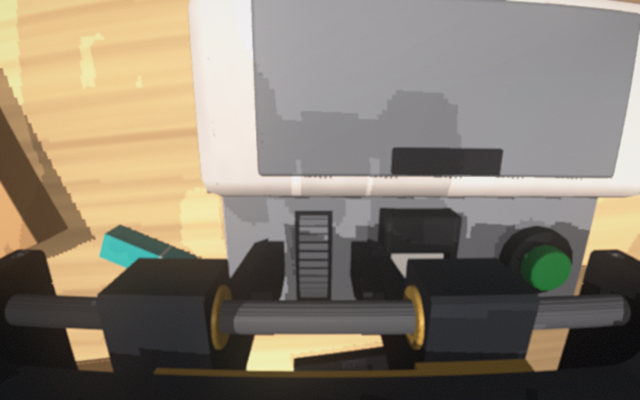

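servo_tool --pt "0 0 -2 0 3.2" --pt "0 0 -0.9 0 3.2" --pt "0 0 0 0 1.2" --pt "0 0 0 0 1.2" --pt "0 0 0 0 1.2" --pt "0 0 0 0 1.2"

```text
time_s: 35.6
ee_pos: [0.7065, 0.0875, 0.0738]
orientation: [[-0.001, 0.997, -0.077], [0.003, -0.077, -0.997], [-1.0, -0.002, -0.003]]
contact_force: [1.1, 6.6, -5.0]
finger_gap: 0.016
```

servo_tool --pt "-0.4 0.2 0 0 1.2" --pt "-0.4 0.03 0 0 1.2" --pt "-0.4 0.03 0 0 1.2" --pt "-0.4 0.03 0 0 1.2" --pt "-0.4 0.03 0 0 1.2" --pt "-0.4 0.04 0 0 1.2" --pt "-0.2 0.02 0 0 1.2" --pt "0 0 0 0 1.2" --pt "0 0 0 0 3.2" --pt "0 0 0 0 3.2"

```text
time_s: 36.85
ee_pos: [0.6809, 0.0888, 0.0749]
orientation: [[-0.001, 0.997, -0.078], [-0.0, -0.078, -0.997], [-1.0, -0.001, 0.0]]
contact_force: [0.2, -0.9, -0.3]
finger_gap: 0.0315
```

servo_tool --pt "0 0 4 0 3.2" --pt "-1.5 0 5 0 3.2" --pt "-1.5 0 1 0 3.2" --pt "0 0 0 0 3.2" --pt "0 0 0 0 3.2"

```text
time_s: 37.48
ee_pos: [0.6509, 0.089, 0.1736]
orientation: [[-0.001, 0.997, -0.078], [-0.0, -0.078, -0.997], [-1.0, -0.001, 0.0]]
contact_force: [-0.8, -0.9, 1.0]
finger_gap: 0.0319
```

```bash
cat > win.py <<'E'
from wl import *
o,p,d,C=caps();n=sys.argv[1]
uv=proj(C,np.array([[.6868,.028,.088]]))[0].round().astype(int)
print(o['time_s'],o['ee_pos'].round(4),o['contact_force'].round(1),uv)
x,y=np.clip(uv[0],40,600),np.clip(uv[1],40,360)
save(p,n+'a',(x-40,y-40,x+40,y+40),8);save(p,n)
np.savez(n+'.npz',p=p,d=d,e=o['ee_pos'],R=o['orientation'])
E
python3 win.py v1
```

```text
37.475 [0.6509 0.089  0.1736] [-0.8 -0.9  1. ] [398 151]
```

View pics/v1a.png

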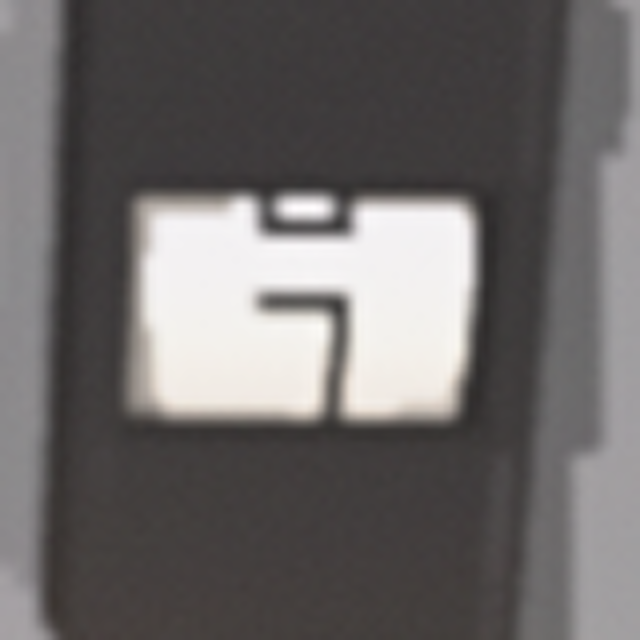

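View pics/v1.png

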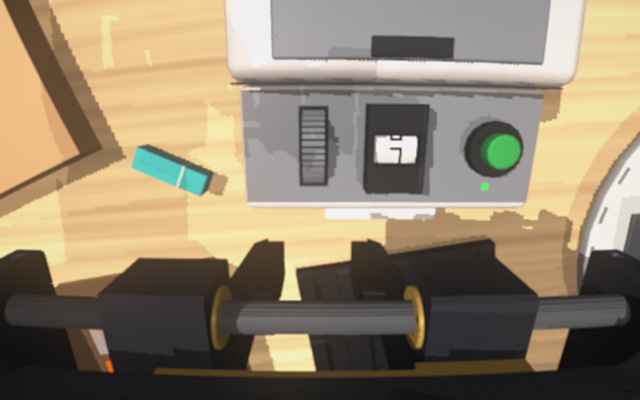

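servo_tool --pt "2.9 -0.1 0 0 3.2" --pt "2.9 -0.15 0 0 3.2" --pt "0 0 -5 0 3.2" --pt "0 0 -3 0 3.2" --pt "0 0 -2 0 3.2" --pt "0 0 0 0 3.2" --pt "0 0 0 0 1.2" --pt "0 0 0 0 1.2" --pt "0 0 0 0 1.2"

```text
time_s: 38.65
ee_pos: [0.7096, 0.0873, 0.0751]
orientation: [[0.001, 0.997, -0.078], [0.001, -0.078, -0.997], [-1.0, 0.001, -0.001]]
contact_force: [1.8, 2.6, 0.1]
finger_gap: 0.016
```

servo_tool --pt "-0.4 0.03 0 0 1.2" --pt "-0.4 0.03 0 0 1.2" --pt "-0.4 0.03 0 0 1.2" --pt "-0.4 0.03 0 0 1.2" --pt "-0.4 0.03 0 0 1.2" --pt "-0.4 0.03 0 0 1.2" --pt "-0.4 0.03 0 0 1.2" --pt "0 0 0 0 1.2" --pt "0 0 0 0 3.2" --pt "0 0 0 0 3.2"

```text
time_s: 39.9
ee_pos: [0.6809, 0.0884, 0.0745]
orientation: [[-0.001, 0.997, -0.078], [-0.001, -0.078, -0.997], [-1.0, -0.001, 0.001]]
contact_force: [0.2, -0.3, -0.2]
finger_gap: 0.0314
```

servo_tool --pt "0 0 4 0 3.2" --pt "-1.4 0 5 0 3.2" --pt "-1.4 0 1 0 3.2" --pt "0 0 0 0 3.2" --pt "0 0 0 0 3.2"

```text
time_s: 40.52
ee_pos: [0.6529, 0.0885, 0.1735]
orientation: [[-0.002, 0.997, -0.078], [-0.0, -0.078, -0.997], [-1.0, -0.002, 0.0]]
contact_force: [-0.3, 0.4, -0.3]
finger_gap: 0.0323
```

```bash
python3 win.py v2
```

```text
40.525 [0.6529 0.0885 0.1735] [-0.3  0.4 -0.3] [397 154]
```

View pics/v2a.png

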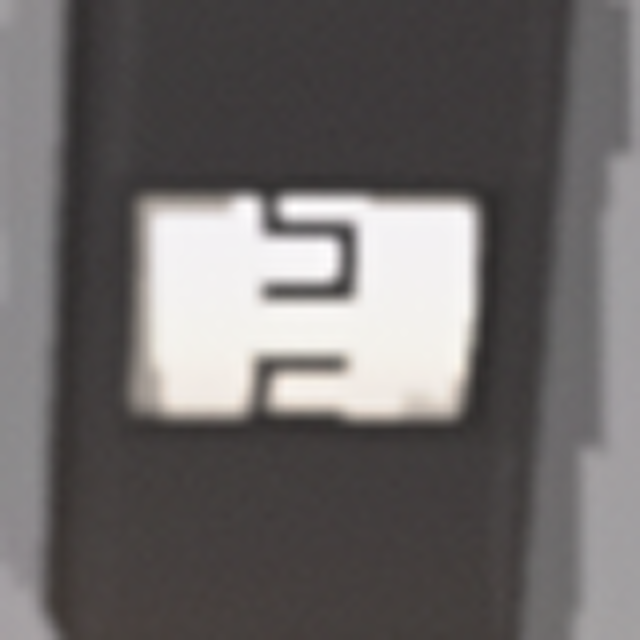

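servo_tool --pt "2.2 0 0 0 3.2" --pt "2.25 -0.05 0 0 3.2" --pt "0 0 -5 0 3.2" --pt "0 0 -3 0 3.2" --pt "0 0 -2 0 3.2" --pt "0 0 0 0 3.2" --pt "0 0 0 0 1.2" --pt "0 0 0 0 1.2" --pt "0 0 0 0 1.2"

```text
time_s: 41.7
ee_pos: [0.6981, 0.0883, 0.0751]
orientation: [[0.001, 0.997, -0.078], [0.0, -0.078, -0.997], [-1.0, 0.001, -0.0]]
contact_force: [1.7, -0.2, -0.0]
finger_gap: 0.0158
```

servo_tool --pt "-0.2 0.02 0 0 1.2" --pt "-0.2 0.02 0 0 1.2" --pt "-0.2 0.02 0 0 1.2" --pt "-0.1 0 0 0 1.2" --pt "0 0 0 0 1.2" --pt "0 0 0 0 1.2" --pt "0 0 0 0 3.2" --pt "0 0 0 0 3.2"

```text
time_s: 42.7
ee_pos: [0.689, 0.0889, 0.0732]
orientation: [[-0.004, 0.997, -0.078], [0.0, -0.078, -0.997], [-1.0, -0.004, 0.0]]
contact_force: [0.1, -0.2, 0.4]
finger_gap: 0.0317
```

servo_tool --pt "0 0 4 0 3.2" --pt "-1.9 0 5 0 3.2" --pt "-1.9 0 1 0 3.2" --pt "0 0 0 0 3.2" --pt "0 0 0 0 3.2"

```text
time_s: 43.32
ee_pos: [0.6522, 0.0888, 0.1733]
orientation: [[-0.002, 0.997, -0.078], [0.0, -0.078, -0.997], [-1.0, -0.002, 0.0]]
contact_force: [-0.2, 0.2, 0.2]
finger_gap: 0.0317
```

```bash
python3 win.py v3
```

```text
43.325 [0.6522 0.0888 0.1733] [-0.2  0.2  0.2] [398 153]
```

View pics/v3a.png

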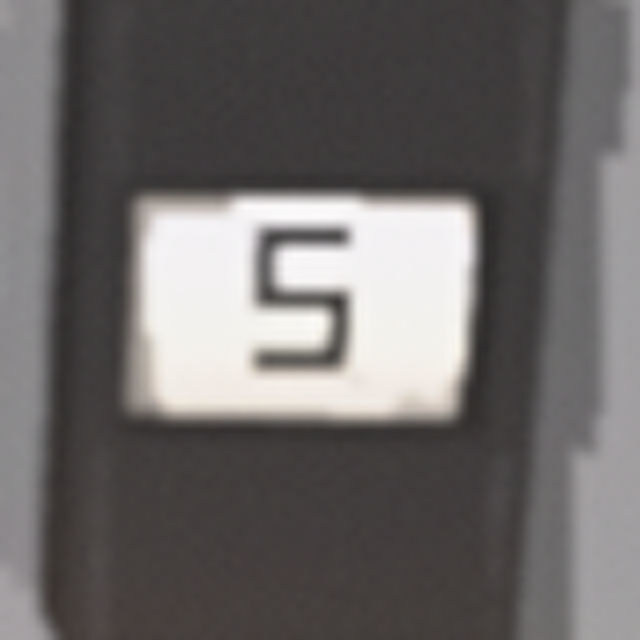

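servo_tool --pt "-1.7 -3 0 0 3.2" --pt "-1.8 -3 0 0 1.0" --pt "0 0 0 0 0" --pt "0 0 0 0 0" --pt "0 0 0 0 0"

```text
time_s: 44.0
ee_pos: [0.6181, 0.0296, 0.1743]
orientation: [[-0.0, 0.997, -0.077], [0.0, -0.077, -0.997], [-1.0, -0.0, -0.0]]
contact_force: [-0.4, -0.2, -0.8]
finger_gap: 0.0005
```

```bash
python3 win.py v4; python3 - <<'E'
from wl import *
z=np.load('v4.npz');o={'ee_pos':z['e'],'orientation':z['R']};C=cam('wrist',o);p=z['p']
H=cv2.cvtColor(p,cv2.COLOR_RGB2HSV);m=((H[...,0]>50)&(H[...,0]<75)&(H[...,1]>150)&(H[...,2]>60)).astype(np.uint8)
n,l,s,c=cv2.connectedComponentsWithStats(m)
for k in range(1,n):
    if s[k,4]>50:print(s[k],c[k],onz(C,[c[k]],.092))
for r in env.mark_of('wrist','print_key_top')[:1]: print(r['p'],onz(C,[np.array(r['at'])*[640,400]],.092))
E
```

```text
44.0 [0.6181 0.0296 0.1743] [-0.4 -0.2 -0.8] [310 110]
[405  92  32  34 574] [419.1097561  107.95470383] [[ 0.68279449 -0.04538692  0.092     ]]
0.77 [[ 0.68021746 -0.04522151  0.092     ]]
```

View pics/v4a.png

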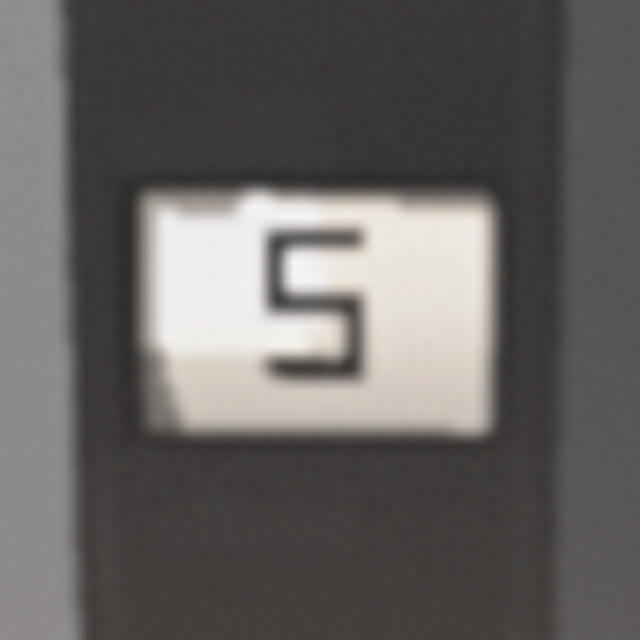

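View pics/v4.png

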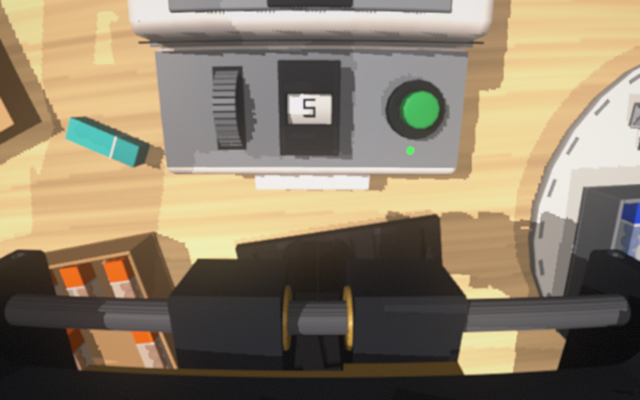

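```bash
python3 - <<'E'
from wl import *
for n,pose in [('w14',([.6440,.0255,.2139],None)),('v3',None),('v4',None)]:
    z=np.load(n+'.npz');p=z['p']
    if n=='w14':
        yaw=np.radians(-1.0);R=np.array([[0,np.cos(yaw),np.sin(yaw)],[0,np.sin(yaw),-np.cos(yaw)],[-1,0,0]]);o={'ee_pos':np.array([.64407,.02627,.21388]),'orientation':R}
    else:o={'ee_pos':z['e'],'orientation':z['R']}
    C=cam('wrist',o)
    # rectify: plane z=.086, printer axes
    a=np.radians(-4.5);ex=np.array([np.cos(a),np.sin(a),0]);ey=np.array([-np.sin(a),np.cos(a),0])
    c=np.array([.687,.028,.086]);s=.0001
    I,J=np.mgrid[0:360,0:360]
    P=c+(180-I.ravel())[:,None]*s*ex+(180-J.ravel())[:,None]*s*ey
    uv=proj(C,P).astype(np.float32).reshape(360,360,2)
    im=cv2.remap(p,uv[...,0],uv[...,1],cv2.INTER_CUBIC)
    cv2.imwrite(f'pics/r_{n}.png',im[:,:,::-1])
im=np.hstack([cv2.imread(f'pics/r_{n}.png')[80:280] if 0 else cv2.imread(f'pics/r_{n}.png') for n in ['w14','v3','v4']])
im=cv2.resize(im,(799,266));cv2.imwrite('pics/r_all.png',im)
for n in ['w14','v3','v4']:
    g=cv2.cvtColor(cv2.imread(f'pics/r_{n}.png'),cv2.COLOR_BGR2GRAY)
    # window extents by threshold
    m=(g>130).astype(np.uint8);m[:, :60]=0;m[:,300:]=0
    k,l,s,c=cv2.connectedComponentsWithStats(m);kk=1+np.argmin([np.hypot(*(c[i]-180))+1e3*(s[i,4]<2000) for i in range(1,k)])
    print(n,s[kk],'win mid row',s[kk,1]+s[kk,3]/2)
    x,y,w,h=s[kk,:4]
    sub=g[y+6:y+h-6,x+int(.3*w):x+int(.75*w)]
    dark=(sub<130);r=np.nonzero(dark.sum(1)>2)[0];print(' digit rows',r.min()+y+6,r.max()+y+6,'mid',(r.min()+r.max())/2+y+6)
E
```

```text
w14 [   60    71   240   203 38530] win mid row 172.5
 digit rows 122 240 mid 181.0
v3 [   60    73   240   200 43687] win mid row 173.0
 digit rows 104 225 mid 164.5
v4 [   60    72   240   205 43036] win mid row 174.5
 digit rows 107 230 mid 168.5
```

View pics/r_all.png

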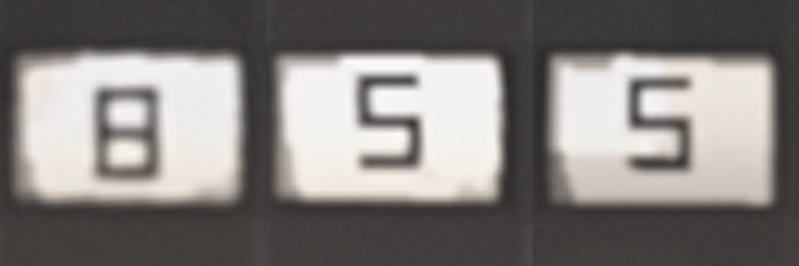

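servo_tool --pt "2.6 2 0 0 3.2" --pt "2.6 2 0 0 3.2" --pt "2.55 1.9 0 0 3.2" --pt "0 0 -5 0 3.2" --pt "0 0 -3 0 3.2" --pt "0 0 -2 0 3.2" --pt "0 0 0 0 3.2" --pt "0 0 0 0 1.2" --pt "0 0 0 0 1.2" --pt "0 0 0 0 1.2"

```text
time_s: 45.35
ee_pos: [0.6962, 0.0884, 0.0762]
orientation: [[0.003, 0.997, -0.078], [0.001, -0.078, -0.997], [-1.0, 0.003, -0.001]]
contact_force: [0.1, 3.0, 3.0]
finger_gap: 0.0159
```

servo_tool --pt "-0.15 0.01 0 0 1.2" --pt "0 0 0 0 1.2" --pt "0 0 0 0 1.2" --pt "0 0 0 0 3.2" --pt "0 0 0 0 3.2" --pt "0 0 4 0 3.2" --pt "-1.9 0 5 0 3.2" --pt "-1.9 0 1 0 3.2" --pt "0 0 0 0 3.2" --pt "0 0 0 0 3.2"

```text
time_s: 46.6
ee_pos: [0.6554, 0.0877, 0.1736]
orientation: [[-0.001, 0.997, -0.078], [-0.0, -0.078, -0.997], [-1.0, -0.001, 0.0]]
contact_force: [0.2, 0.2, -0.7]
finger_gap: 0.032
```

servo_tool --pt "-1.9 -3 0 0 3.2" --pt "-1.9 -3 0 0 0.5" --pt "0 0 0 0 0" --pt "0 0 0 0 0" --pt "0 0 0 0 0"

```text
time_s: 47.22
ee_pos: [0.6182, 0.0287, 0.1742]
orientation: [[-0.0, 0.997, -0.077], [0.0, -0.077, -0.997], [-1.0, -0.0, -0.0]]
contact_force: [-1.0, -0.2, -0.3]
finger_gap: 0.0005
```

```bash
python3 win.py v5; python3 - <<'E'
from wl import *
n='v5';z=np.load(n+'.npz');p=z['p'];C=cam('wrist',{'ee_pos':z['e'],'orientation':z['R']})
a=np.radians(-4.5);ex=np.array([np.cos(a),np.sin(a),0]);ey=np.array([-np.sin(a),np.cos(a),0])
I,J=np.mgrid[0:360,0:360];P=np.array([.687,.028,.086])+(180-I.ravel())[:,None]*1e-4*ex+(180-J.ravel())[:,None]*1e-4*ey
uv=proj(C,P).astype(np.float32).reshape(360,360,2);g=cv2.remap(p,uv[...,0],uv[...,1],cv2.INTER_CUBIC)
cv2.imwrite('pics/r_v5.png',g[:,:,::-1]);g=cv2.cvtColor(g,cv2.COLOR_RGB2GRAY)
m=(g>130).astype(np.uint8);m[:, :60]=0;m[:,300:]=0
k,l,s,c=cv2.connectedComponentsWithStats(m);kk=1+np.argmin([np.hypot(*(c[i]-180))+1e3*(s[i,4]<2000) for i in range(1,k)])
x,y,w,h=s[kk,:4];dark=g[y+6:y+h-6,x+int(.3*w):x+int(.75*w)]<130;r=np.nonzero(dark.sum(1)>2)[0]
print(y+h/2,(r.min()+r.max())/2+y+6)
E
```

```text
47.225 [0.6182 0.0287 0.1742] [-1.  -0.2 -0.3] [309 110]
174.0 157.0
```

View pics/r_v5.png

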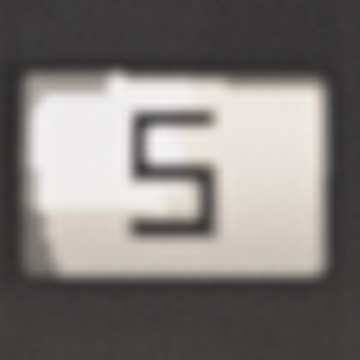

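servo_tool --pt "2.2 -2.5 0 0 0" --pt "2.2 -2.5 0 0 0" --pt "2.15 -2.4 0 0 0" --pt "0 0 -4 0 0" --pt "0 0 -2.8 0 0" --pt "0 0 0 0 0" --pt "0 0 0 0 0"

```text
time_s: 48.15
ee_pos: [0.6841, -0.0458, 0.1079]
orientation: [[0.002, 0.997, -0.077], [-0.0, -0.077, -0.997], [-1.0, 0.002, 0.0]]
contact_force: [-0.3, 0.2, 0.3]
finger_gap: 0.0007
```

```bash
python3 wl.py k1
```

```text
48.15 [ 0.6841 -0.0458  0.1079] [-7.74e-02 -9.97e-01  2.00e-04] 0.0007 [-0.26  0.22  0.27]
```

View pics/k1.png

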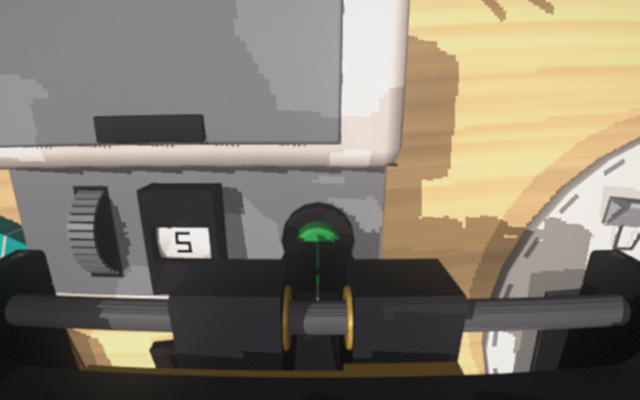

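servo_tool --pt "0 0 -1 0 0" --pt "0 0 -0.5 0 0" --pt "0 0 -0.3 0 0" --pt "0 0 -0.3 0 0" --pt "0 0 0 0 0" --pt "0 0 0 0 0"

```text
time_s: 48.95
ee_pos: [0.6834, -0.046, 0.0864]
orientation: [[0.0, 0.997, -0.078], [-0.0, -0.078, -0.997], [-1.0, 0.0, 0.0]]
contact_force: [-1.9, 1.1, 6.2]
finger_gap: 0.0005
```

servo_tool --pt "0 0 -0.15 0 0" --pt "0 0 -0.15 0 0" --pt "0 0 0 0 0" --pt "0 0 0 0 0"

```text
time_s: 49.45
ee_pos: [0.6835, -0.046, 0.0862]
orientation: [[0.001, 0.997, -0.078], [-0.0, -0.078, -0.997], [-1.0, 0.001, 0.0]]
contact_force: [-9.6, 2.9, 20.0]
finger_gap: 0.0004
```

servo_tool --pt "0 0 2 0 0" --pt "0 0 6 0 0" --pt "0 0 6 0 0" --pt "-5 0 3 0 3" --pt "-5 2 3 0 3" --pt "-5 2 3 0 3" --pt "-5 2 0 0 3" --pt "0 0 0 0 3" --pt "0 0 0 0 3"

```text
time_s: 50.58
ee_pos: [0.4839, 0.0137, 0.3132]
orientation: [[0.002, 0.997, -0.078], [-0.001, -0.078, -0.997], [-1.0, 0.002, 0.0]]
contact_force: [-0.5, -0.0, -0.0]
finger_gap: 0.0299
```

```bash
python3 win.py f1; python3 - <<'E'
from h import *
p,d=env.capture('top');save(p,'ft',(200,90,520,260),2.5)
E
```

```text
50.575 [0.4839 0.0137 0.3132] [-0.5 -0.  -0. ] [286 -26]
```

View pics/f1.png

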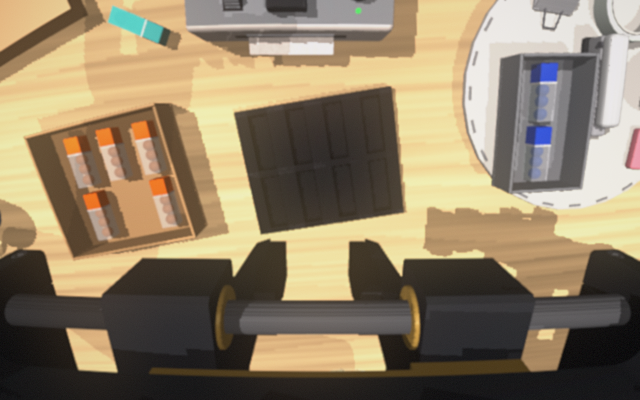

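View pics/f1a.png

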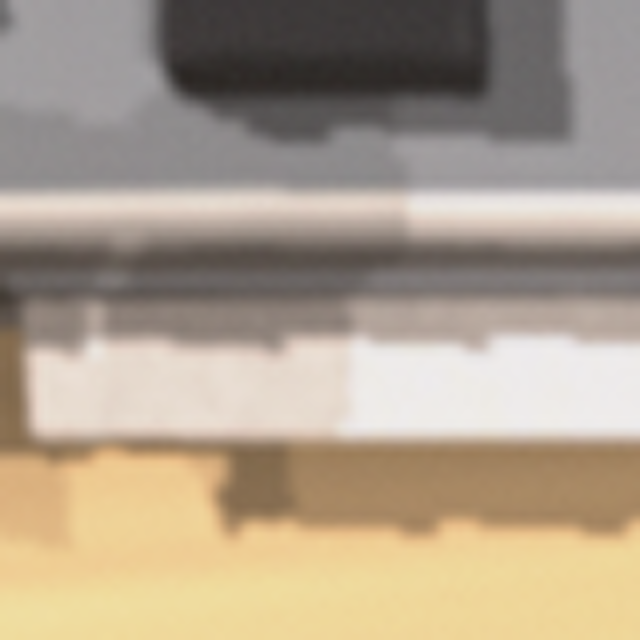

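View pics/ft.png

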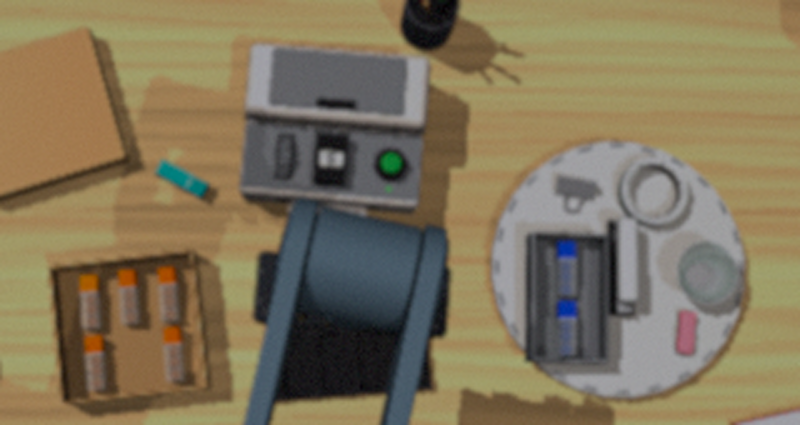

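servo_tool --pt "6 0.5 0 0 3" --pt "6 0.5 0 0 3" --pt "0 0 0 0 3" --pt "0 0 0 0 3"

```text
time_s: 51.18
ee_pos: [0.6034, 0.0236, 0.3112]
orientation: [[-0.003, 0.997, -0.078], [0.0, -0.078, -0.997], [-1.0, -0.003, -0.0]]
contact_force: [0.0, 0.5, 0.3]
finger_gap: 0.0302
```

```bash
python3 win.py f2
```

```text
51.175 [0.6034 0.0236 0.3112] [0.  0.5 0.3] [306  94]
```

View pics/f2a.png

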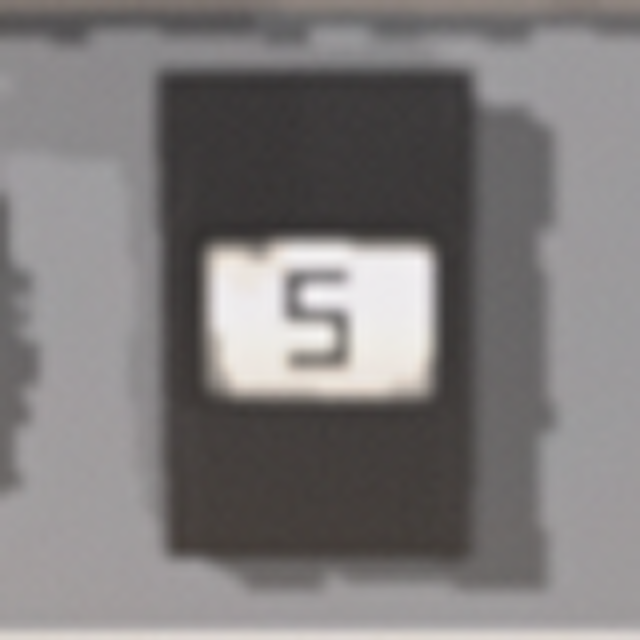

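View pics/f2.png

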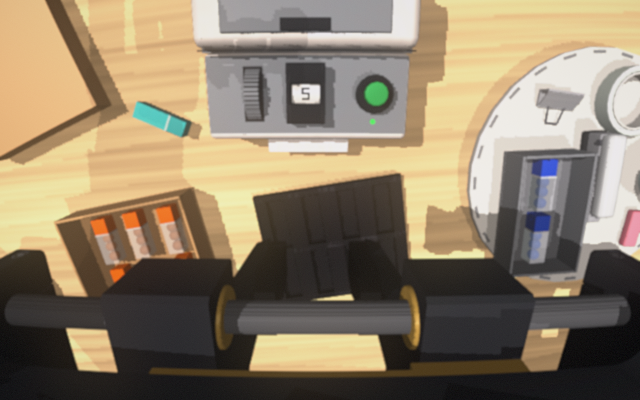

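The window shows 5 squarely (crop centre about row 318, window middle about 318). The carton holds 5 orange tubes, the bin holds 2 blue ones, and the key is back up. I'm handing it in.

```bash
python3 -c "
from rig import env
print(env.sign_off())"
```

```text
the job is handed in; nothing more can be done
None
```

The job is done and was handed in at about 51 s. All five orange-capped tubes lie flat in the carton, and both blue-capped ones are in the grey bin. I rolled the copies wheel from 8 to 5, then pressed the green print key to its stop (20 N, tool tip at 86 mm).

- **Tubes:** the last wrist picture showed all five orange tubes in the carton, both blue ones in the bin and the tray empty. No tube was seen knocked aside, and no grip visibly slackened.
- **Wheel:** after the key press the window still showed a centred 5. An automatic measure taken before the press put the digit about 1.7 mm high. I put that down to a shadow edge and judged the digit centred by eye.
- **Other things:** the key was back up and the turntable things looked unmoved. I left the yellow and turquoise look-alikes alone; I did not look again at the yellow one or the mug at the end.

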